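# Load the tall card into the leaning contact dock

### The arm

A 7-joint arm with a two-finger parallel gripper is mounted at the origin on a cart in front of the work surface, level with it; the furniture and walls round the work are solid. World frame = base frame: x ahead of the robot, y to its left, z up, the work surface at z = 0. Lengths are in m, angles in rad, forces in N, time in s.
With the tool pointing down it reaches from about 0.4 to 0.85 m from the base axis. Payload 4.5 kg.
Tool frame: the origin (TCP) lies at the very end of the fingers, on their centre line; the grasp point (between the pads) lies 19 mm behind it (grip_depth is the distance from the TCP to the grasp point, in m); z points along the fingers, x is the direction in which the jaws open and shut, and the axes are right-handed (so a half turn about z gives the same grasp; the last joint's range is limited). The gripper opens to 85 mm and grips with 20 to 120 N. Pads are 22 mm wide; open, the fingers measure 114 mm over their backs; the gripper's body (76 mm by 85 mm) begins 54 mm behind the grasp point. The pads swing forward as they close: fully open they stand 13 mm farther back than shut.
Start: joints at [-1.267, 0.689, -0.195, 1.565, 0.157, 0.902, -0.215], TCP at [0.167, 0.602, 0.231] pointing down, gripper open.
Joint ranges: [-3.01, 3.01], [-0.46, 2.08], [-1.47, 1.51], [0.13, 2.56], [-1, 4.14], [0.04, 2.09], [-2.66, 2.66]. Speed limits (rad/s): [2.57, 2.57, 3.14, 3.14, 3.14, 3.14, 3.14].

### API

Orientations are given as a unit quaternion [x, y, z, w].
In Python, from bench import * gives the robot as it stands.
- The arm moves only by the tool servo_tool, never from a script. Its argument "rows" is a list of rows, each a list of 2 entries, a list of its own where there are three numbers: the shift along the world's x, y, z in m, then the turn about the world's z in rad. In form: [[[dx, dy, dz], spin], ...]. A call has 1 to 20 rows; each row shifts and turns the pose as measured when the row begins; what a row does not reach is not made up. A row lasts 1/12 s, in which the tool goes at most 41.7 mm and 7.16 degrees, less where a joint would pass 70% of its speed; a pose out of reach is approached as far as the arm can. A call with a gripper value outside its range is refused whole. "hand" is the closure, from 0 (fully open) to 1 (shut), set as the call begins (left out, the last holds). The fingers move at their own pace and stop on an object; "grip_force" is the grip in N (left out, the last holds). Time passes only in rows, so rows that do not move let the fingers close. It gives the time, the measured TCP pose, the force and the opening at its end, in the units of the state.
- state(): the state, without advancing time (a new reading comes with each control period).
- get_image(name): name is "side" or "top"; returns the picture (400x640x3 uint8, red, green, blue); there is no depth.
- calibration(name): a dict with "intrinsics" (3x3 intrinsics, pixels), "eye" and "orientation" of the camera in the world. Camera axes: x right, y up, looking along -z (the intrinsics and any distortion apply to the point x, -y, -z); pixel columns grow to the right and rows downward; lengths in m; the calibration is good to about 2 mm. A picture is of the moment at which its call begins. calibration takes no time and is no camera call.
- job_done(): hands the job in, once; it reports no verdict.
The state is a dict: "time_s": time; "q": joint angles; "qd": joint speeds; "effort": joint torques, N m; "eef_pos": TCP position; "tool_rot": TCP orientation; "wrist_force": force on the tool from outside, world axes, zero at the start; "ft_torque": the same for the moment, N m; "gripper_width": opening from 0.0 (shut) to 1.0 (fully open).
Only numpy, scipy, OpenCV 4.12 (cv2) and the standard library are available. Lean on these libraries where they do the work, as an engineer would, in place of code of your own. Each camera call takes 0.05 s, during which the arm holds its last target.

### The job

Take the tall circuit card out of the black storage stand and slide it down into the guides of the grey leaning contact dock, with its component side to the robot's left as it already stands (so facing up in the dock), and press it gently home until the spring catches hold it fully seated. Then let go of it; leave the two short cards standing in the stand, and do not disturb the dropper bottle or the jar.

Things in the scene. Friction and masses are not known exactly. Their poses are not given: they have to be found in the camera images.
- tall_card: The only tall circuit card, loose, 91 to 182 g, upright in the stand: 110 mm wide (y), 100 mm high (z). Origin: middle of its lower edge; x normal to the board, towards the component face; z up the card. Board 2.4 mm thick. Aluminium edge rails 4 mm thick (x), outer edges at y = +-55, z = 0 to 86, each with a notch 4 mm deep at z = 46 to 60.
- card_bar (a point): Middle of the tall card's aluminium grip bar, the place to hold it: 10 mm thick (x), 64 mm long (y), 26 mm high, along the top edge. The point is 88 mm above the card's lower edge, 12 mm below its top; axes as the card's.
- card_chip (a point): Middle of the heat sink on the tall card's component (+x) face, at card x = 10, y = 0, z = 32 mm; 28 x 28 mm, standing out to x = 14. In the dock it must be on the +x side of dock_mouth.
- dock: Contact dock, fixed: grey base plate 130 x 176 mm, 14 mm high, two upright cheeks (knobs out to y = +-100 mm, 105 mm high) that carry a leaning guide frame. Origin: middle of the underside, z up. The frame is clamped at a lean of 21 to 39 degrees from vertical, its top leaning to the robot's right; it needs no setting and holds against a moderate push.
- dock_mouth (a point): Middle of the mouth between the dock's two guides. z runs up along the guides (21 to 39 degrees from vertical), y across from one guide to the other, x normal to the card: to the robot's left and up. A loaded card has these same axes. Open above and on both faces near the mouth; a back plate lies at x = -9.5 to -12.5, z below -39 mm, so the heat sink must be on the +x side.
- card_stand: Black storage stand, fixed: base 176 x 140 mm, 6 mm thick, two toothed side walls 44 mm high at y = +-60. Origin: middle of the underside. Three upright slots 6 mm wide for the card rails, at x = -52, 0 and +52 mm; any of them can hold the tall card. The cards stand on the base plate and lift straight up.
- short_card_a: Short circuit card in the stand, 110 mm wide, 68 mm high, 4 mm rails without notches, 10 mm grip bar on top; origin middle of its lower edge, axes as the tall card's. Not to be taken.
- short_card_b: The other short circuit card, the same as short_card_a. Not to be taken.
- flux_bottle: White dropper bottle with a pointed cap, loose, 38 mm across, 109 mm high; origin middle of the underside. Bystander.
- paste_jar: Round jar with a black lid, loose, 61 mm across, 53 mm high; origin middle of the underside. Bystander.
- guide_left (a point): Top of the guide on the +y side (55 mm from dock_mouth, same axes). Slots for the card's rails: 5.8 mm wide (x -2.9 to +2.9), side walls 113.4 mm apart, lips reach in to 48 mm from the middle; straight below z = -10 mm, above that flared to about 12 mm at the mouth. Slippery plastic.
- guide_right (a point): Top of the guide on the -y side, its mirror image. In each slot a steel spring catch pokes in 3 to 4 mm: the card's lower edge meets its bevel about 62 mm above the seat (up to 10 N to pass both), it drags on the rail, then snaps into the notch when the card is pressed hard down. A push of 15 to 20 N seats the card; creep on to the hard seat (about 10 mm/s), over 50 N is too rough.
- contact_block (a joint): Travel in m of the sprung contact block in the middle of the seat: 0 free (6 mm proud of the seat), 0.006 with the card hard down; pushes back with 2.4 to 9.6 N. The seat, a solid stop, is 76 to 92 mm down from dock_mouth: its height is clamped differently each time and not reported, feel for it. A caught card springs back 1 to 2 mm and keeps the block down; else the block lifts it out.

How it is judged:
By the outcome, as a careful person would: the job done as asked, in the order asked, and still so for the second after the job is handed in, with the robot touching nothing.
It also fails if it takes over 51 s, if anything falls off the work surface, if the arm or the gripper's body presses on something with over 40 N, if the wrist force passes 120 N, or if a joint passes its speed limit or range.

## Working session

There is one attempt and no reset: what is moved stays moved. The work goes in short steps, Python scripts to look and compute and a tool call to move; the robot and the scene stay as the last step left them, time stands still between calls to the robot, and variables do not carry over. Pictures are saved under pics/ and viewed, and the job is handed in when it is done.

Besides the shell and the picture viewer there is one more tool, called in YAML: its name, and indented under it one key for each argument. servo_tool: Moves the arm, as the interface text tells. Its arguments: {"type":"object","properties":{"rows":{"type":"array","items":{"type":"array"}},"hand":{"type":"number"},"grip_force":{"type":"number"}},"required":["rows"]}

```bash
mkdir -p pics; ls
python3 - <<'E'
from bench import *
import cv2,numpy as np
s=state();print({k:np.round(v,4).tolist() for k,v in s.items()})
for n in("side","top"):
    im=get_image(n);cv2.imwrite(f"pics/{n}0.png",im[:,:,::-1]);np.save(f"pics/{n}0.npy",im)
    c=calibration(n);print(n,c)
E
```

```text
pics
{'time_s': 0.0, 'q': [-1.2672, 0.69, -0.1945, 1.5664, 0.1573, 0.9025, -0.2151], 'qd': [-0.001, -0.0023, -0.0003, -0.0004, -0.0007, 0.0022, -0.0008], 'effort': [-0.0009, -53.9629, -1.2663, -15.8537, 0.0093, 0.0099, 0.0], 'eef_pos': [0.1665, 0.6017, 0.2305], 'tool_rot': [0.7958, 0.6056, -0.0007, 0.0006], 'wrist_force': [-0.2826, -0.0469, -0.0856], 'ft_torque': [0.0173, 0.0301, 0.0015], 'gripper_width': 0.9996}
side {'intrinsics': array([[397.09045799,   0.        , 325.609317  ],
       [  0.        , 397.09045799, 199.4729784 ],
       [  0.        ,   0.        ,   1.        ]]), 'eye': array([ 0.3433066 , -0.84989817,  0.45000719]), 'orientation': array([ 0.56129675, -0.04029278, -0.04373744,  0.82547531])}
top {'intrinsics': array([[433.0362388 ,   0.        , 313.77153766],
       [  0.        , 433.0362388 , 195.21934588],
       [  0.        ,   0.        ,   1.        ]]), 'eye': array([0.32280846, 0.03021057, 1.08929377]), 'orientation': array([ 0.0615289 , -0.04713249, -0.69999469,  0.70992969])}
```

View pics/side0.png

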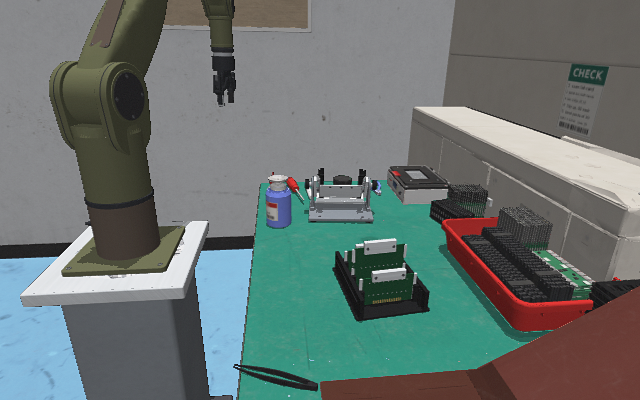

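View pics/top0.png

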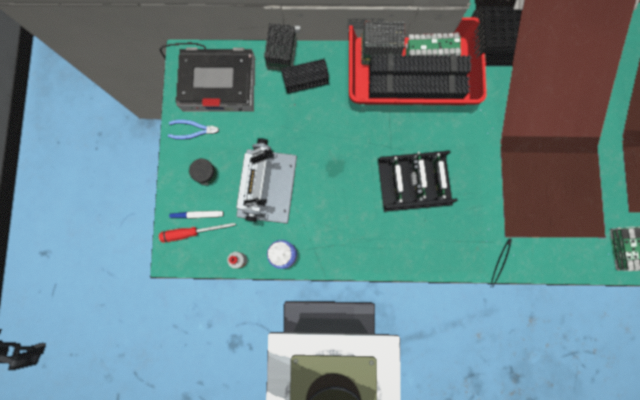

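Run:
```python
import cv2,numpy as np
def crop(n,x0,x1,y0,y1,k,o):
    im=np.load(f"pics/{n}0.npy")[y0:y1,x0:x1,::-1]
    cv2.imwrite(f"pics/{o}.png",cv2.resize(im,None,fx=k,fy=k,interpolation=cv2.INTER_CUBIC))
crop("side",325,440,230,325,6,"s_stand")
crop("side",260,390,165,240,6,"s_dock")
crop("top",365,465,140,220,7,"t_stand")
crop("top",180,310,130,280,4,"t_dock")
```

```text
(no output)
```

View pics/s_stand.png

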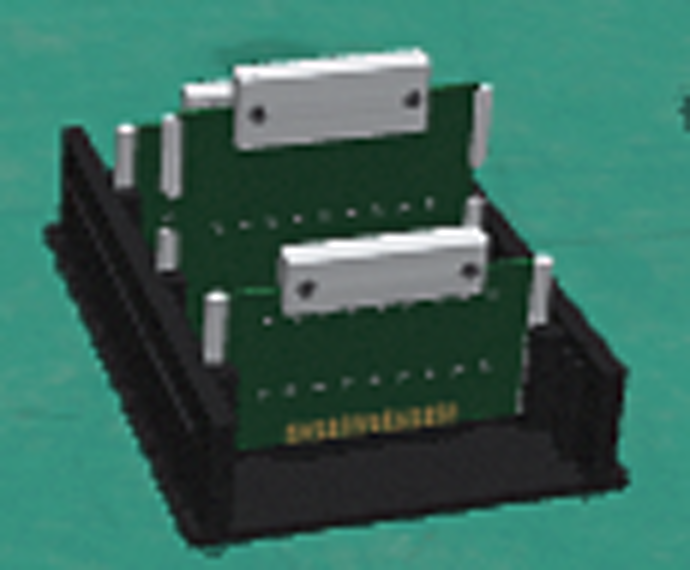

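View pics/s_dock.png

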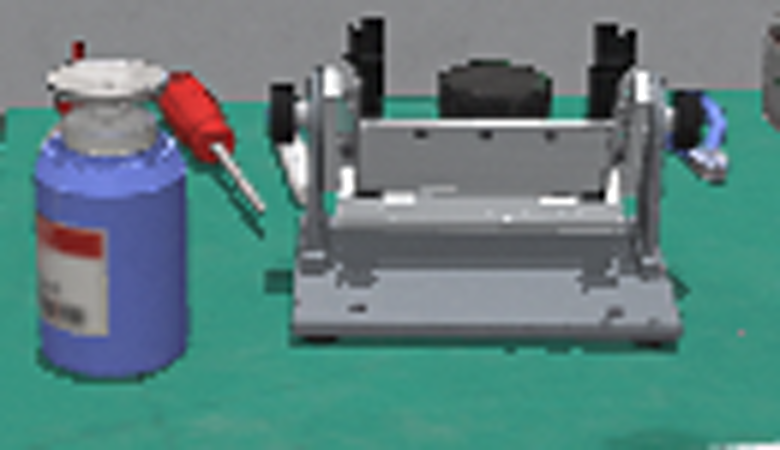

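View pics/t_stand.png

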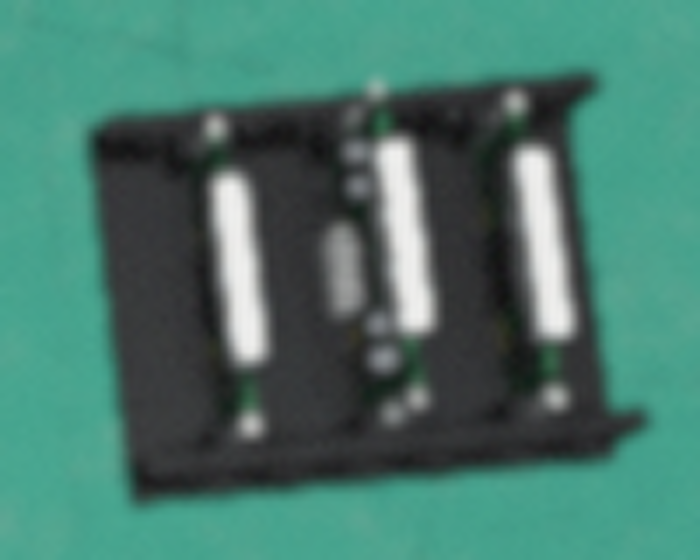

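View pics/t_dock.png

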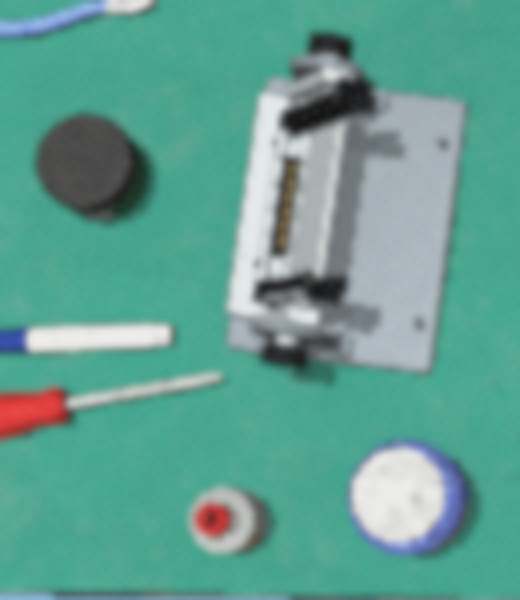

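```bash
cat > h.py <<'E'
import numpy as np,cv2
from scipy.spatial.transform import Rotation as R
from bench import *
class Cam:
    def __init__(s,n):
        c=calibration(n);s.K=np.array(c['intrinsics']);s.e=np.array(c['eye']);s.R=R.from_quat(c['orientation']).as_matrix()
    def ray(s,u,v):
        d=np.linalg.inv(s.K)@[u,v,1];d=s.R@(d*[1,-1,-1]);return d/np.linalg.norm(d)
    def plane(s,u,v,z):
        d=s.ray(u,v);return s.e+d*(z-s.e[2])/d[2]
    def proj(s,p):
        q=(s.R.T@(np.asarray(p)-s.e))*[1,-1,-1];q=s.K@q;return q[:2]/q[2]
T=Cam('top');S=Cam('side')
def tri(ut,us):
    A=np.zeros((3,3));b=np.zeros(3)
    for c,u in((T,ut),(S,us)):
        d=c.ray(*u);M=np.eye(3)-np.outer(d,d);A+=M;b+=M@c.e
    p=np.linalg.solve(A,b);return p,[np.round(c.proj(p)-u,2) for c,u in((T,ut),(S,us))]
def grid(im,x0,x1,y0,y1,k,o,step=10):
    a=cv2.resize(im[y0:y1,x0:x1,::-1],None,fx=k,fy=k,interpolation=cv2.INTER_CUBIC)
    for x in range(x0,x1):
        if x%step==0:
            cv2.line(a,(int((x+.5-x0)*k),0),(int((x+.5-x0)*k),5),(0,0,255),1);cv2.putText(a,str(x),(int((x-x0)*k),16),0,.4,(0,0,255),1)
    for y in range(y0,y1):
        if y%step==0:
            cv2.line(a,(0,int((y+.5-y0)*k)),(5,int((y+.5-y0)*k)),(0,0,255),1);cv2.putText(a,str(y),(8,int((y-y0)*k)+8),0,.4,(0,0,255),1)
    cv2.imwrite(f"pics/{o}.png",a)
E
python3 - <<'E'
from h import *
t=np.load("pics/top0.npy");s=np.load("pics/side0.npy")
grid(t,230,304,130,230,6,"gt",5)
grid(s,300,384,160,228,9,"gs",5)
# overlay check of world: stand
for z in (0.,): print(T.plane(266,186,0.1),T.plane(416,180,0.1),T.plane(236,260,.1),T.plane(203,172,.05), T.plane(283,255,.1))
E
```

```text
[0.49636265 0.16303542 0.1       ] [ 0.51469224 -0.18444503  0.1       ] [0.32521363 0.22567539 0.1       ] [0.538226   0.32634211 0.05      ] [0.3380715  0.11924385 0.1       ]
```

View pics/gt.png

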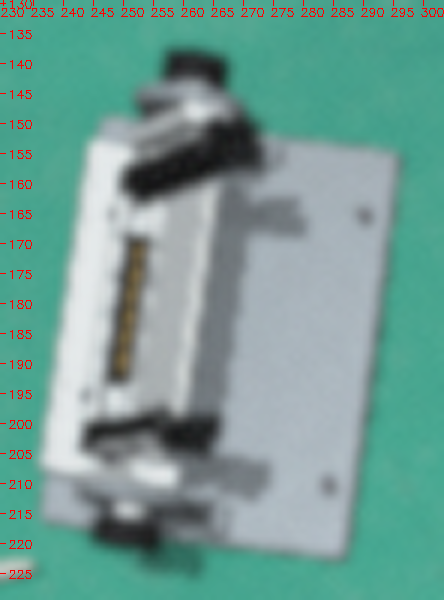

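View pics/gs.png

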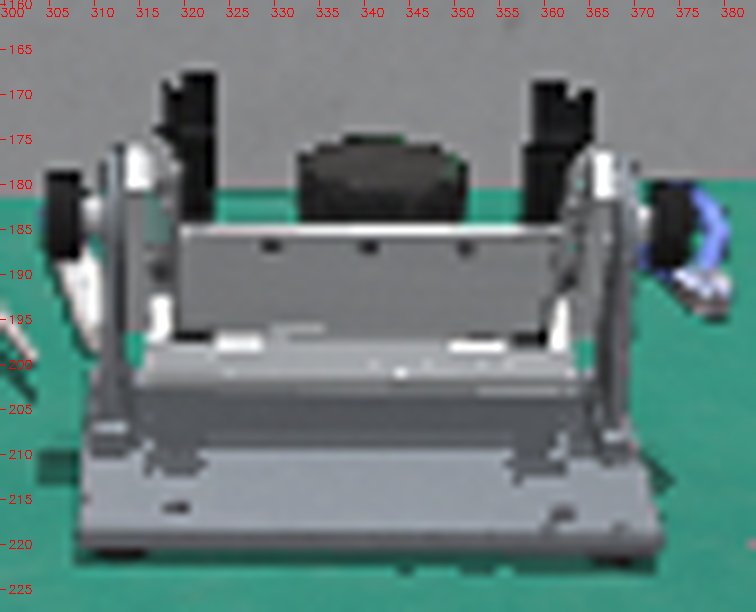

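```bash
python3 - <<'E'
from h import *
t=np.load("pics/top0.npy").astype(float);s=np.load("pics/side0.npy").astype(float)
g=lambda a:(np.clip(a/110,0,1)**.6*255).astype(np.uint8)
grid(g(t),240,276,144,212,8,"gt2",4)
grid(g(s),312,370,163,190,13,"gs2",2)
E
python3 -c "
import cv2,numpy as np
a=cv2.imread('pics/gt2.png');print(a.shape)"
```

```text
(544, 288, 3)
```

View pics/gt2.png

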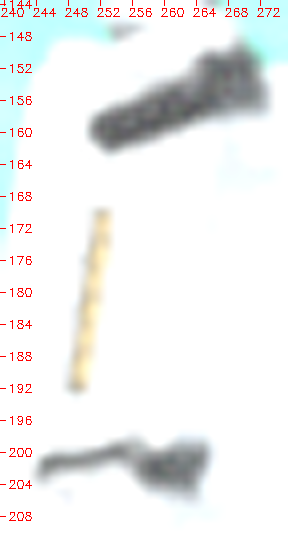

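View pics/gs2.png

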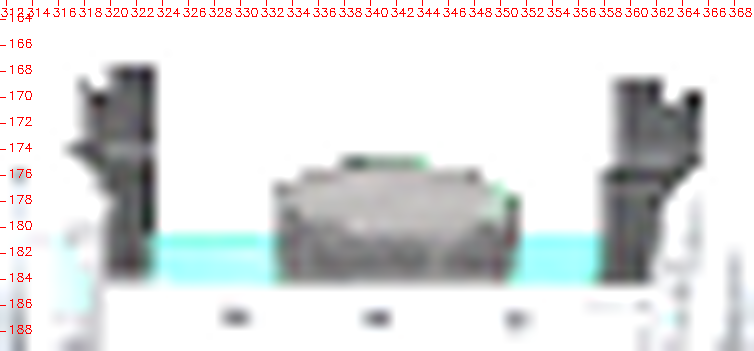

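Run:
```python
from h import *
r=lambda a:np.round(a,4)
for nm,a,b in [("near48",(260.8,198.8),(323.4,170.8)),("far48",(267.3,157.6),(358.8,171.2)),("bp mid",(262.5,180),(340.5,184.5))]:
    p,e=tri(a,b);print(nm,r(p),e)
# base plate top corners (z=.014): TL, TR, BR, BL in top view
for u in [(246.5,149),(297,155),(287.5,222.5),(236.5,216)]: print(r(T.plane(*u,0.014)))
print("side base front top corners",[r(S.plane(*u,0.014)) for u in [(308.5,218.5),(373,218.5)]])
# stand: bar ends tall card z=.106 (base 6mm + 100)
for u in [(365+395/7,140+137/7),(365+418/7,140+330/7)]: print("bar",r(T.plane(*u,0.106)))
for u in [(365+377/7,140+90/7),(365+418/7,140+400/7)]: print("rail",r(T.plane(*u,0.092)))
```

```text
near48 [0.4628 0.1699 0.1284] [array([ 0.03, -0.34]), array([-0.28,  0.03])]
far48 [0.5578 0.1582 0.129 ] [array([ 0.05, -0.32]), array([-0.27,  0.05])]
bp mid [0.5126 0.1736 0.0869] [array([-0.02,  0.16]), array([ 0.14, -0.02])]
[0.6071 0.2278 0.014 ]
[0.5927 0.0979 0.014 ]
[0.4198 0.1179 0.014 ]
[0.4343 0.2461 0.014 ]
side base front top corners [array([0.419 , 0.1139, 0.014 ]), array([0.5914, 0.1002, 0.014 ])]
bar [ 0.5618 -0.1966  0.106 ]
bar [ 0.4971 -0.2027  0.106 ]
rail [ 0.5814 -0.1942  0.092 ]
rail [ 0.476  -0.2055  0.092 ]
```

servo_tool:
  rows:
    - [[0.028, -0.025, 0.005], -0.1]
    - [[0.028, -0.025, 0.005], -0.1]
    - [[0.028, -0.025, 0.005], -0.1]
    - [[0.028, -0.025, 0.005], -0.1]
    - [[0.028, -0.025, 0.005], -0.1]
    - [[0.028, -0.025, 0.005], -0.1]
    - [[0.028, -0.025, 0.005], -0.1]
    - [[0.028, -0.025, 0.005], -0.1]
    - [[0.028, -0.025, 0.005], -0.1]
    - [[0.028, -0.025, 0.005], -0.1]
  hand: 0
  grip_force: 40

```text
time_s: 0.93
eef_pos: [0.4415, 0.3446, 0.2776]
tool_rot: [0.99, 0.138, -0.005, -0.004]
wrist_force: [0.7, 1.3, -0.1]
gripper_width: 1.004
```

```bash
cat > st.py <<'E'
from h import *
s=state();x=R.from_quat(s['tool_rot']).as_matrix()
print('t',round(s['time_s'],2),'q',np.round(s['q'],2),'p',np.round(s['eef_pos'],4),'jaw',round(np.degrees(np.arctan2(x[1,0],x[0,0])),1),'z',np.round(x[:,2],3),'F',np.round(s['wrist_force'],1),'M',np.round(s['ft_torque'],2),'w',round(s['gripper_width']*85,1))
E
python3 st.py
```

```text
t 0.93 q [-0.78  0.55  0.06  1.71 -0.06  0.89 -0.41] p [0.4415 0.3446 0.2776] jaw 15.9 z [-0.012  0.007 -1.   ] F [ 0.7  1.3 -0.1] M [-0.02 -0.01 -0.04] w 85.3
```

servo_tool:
  rows:
    - [[0.006, -0.037, 0], -0.012]
    - [[0.006, -0.037, 0], -0.012]
    - [[0.006, -0.037, 0], -0.012]
    - [[0.006, -0.037, 0], -0.012]
    - [[0.006, -0.037, 0], -0.012]
    - [[0.006, -0.037, 0], -0.012]
    - [[0.006, -0.037, 0], -0.012]
    - [[0.006, -0.037, 0], -0.012]
    - [[0.006, -0.037, 0], -0.012]
    - [[0.006, -0.037, 0], -0.012]
    - [[0.006, -0.037, 0], -0.012]
    - [[0.006, -0.037, 0], -0.012]
    - [[0.006, -0.037, 0], -0.012]
    - [[0.006, -0.037, 0], -0.012]
    - [[0, -0.01, 0], 0]
    - [[0, 0, 0], 0]

```text
time_s: 2.27
eef_pos: [0.5273, -0.2185, 0.2747]
tool_rot: [0.999, 0.041, -0.005, -0.002]
wrist_force: [0.0, 1.0, 0.4]
gripper_width: 0.997
```

```bash
python3 st.py
```

```text
t 2.27 q [ 0.25  0.57  0.11  1.68 -0.08  0.91  0.47] p [ 0.5273 -0.2185  0.2747] jaw 4.7 z [-0.011  0.005 -1.   ] F [0.  1.  0.4] M [-0.03 -0.03  0.05] w 84.7
```

servo_tool:
  rows:
    - [[0.001, 0.0095, -0.03], 0.01]
    - [[0.001, 0.0095, -0.03], 0.01]
    - [[0, 0, -0.03], 0]
    - [[0, 0, -0.02], 0]
    - [[0, 0, -0.005], 0]
    - [[0, 0, 0], 0]

```text
time_s: 2.77
eef_pos: [0.5296, -0.1921, 0.1565]
tool_rot: [0.999, 0.053, -0.004, -0.004]
wrist_force: [-0.1, -0.1, -0.3]
gripper_width: 1.002
```

```bash
python3 st.py
python3 - <<'E'
from h import *
t=get_image("top");s=get_image("side");np.save("pics/t1.npy",t);np.save("pics/s1.npy",s)
grid(t,360,470,130,230,6,"t1",5);grid(s,320,440,200,320,5,"s1",5)
E
```

```text
t 2.77 q [ 0.23  0.71  0.07  1.82 -0.09  0.61  0.46] p [ 0.5296 -0.1921  0.1565] jaw 6.1 z [-0.008  0.008 -1.   ] F [-0.1 -0.1 -0.3] M [-0.08 -0.03  0.03] w 85.2
```

View pics/t1.png

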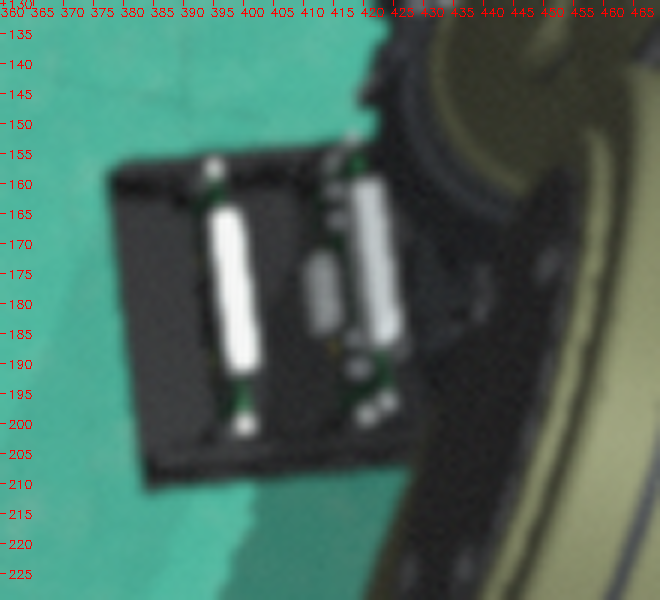

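View pics/s1.png

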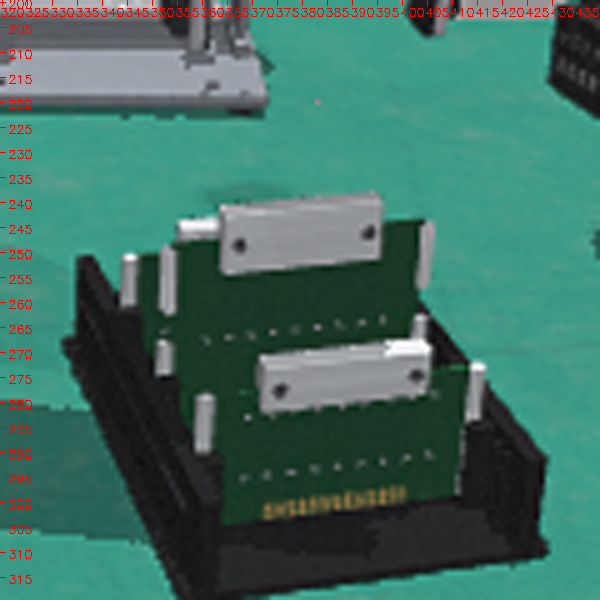

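Run:
```python
from h import *
s=np.load("pics/s1.npy");t=np.load("pics/t1.npy")
p=[0.5296,-0.1921,0.1565];print(S.proj(p),T.proj(p))
for im,c,n in((s,S,"s1f"),(t,T,"t1f")):
    a=im[:,:,::-1].copy();u=c.proj(p);cv2.circle(a,(int(u[0]),int(u[1])),4,(0,0,255),1);cv2.imwrite(f"pics/{n}.png",a)
```

```text
[380.9400552  214.13838627] [424.89223851 168.5009397 ]
```

View pics/s1f.png

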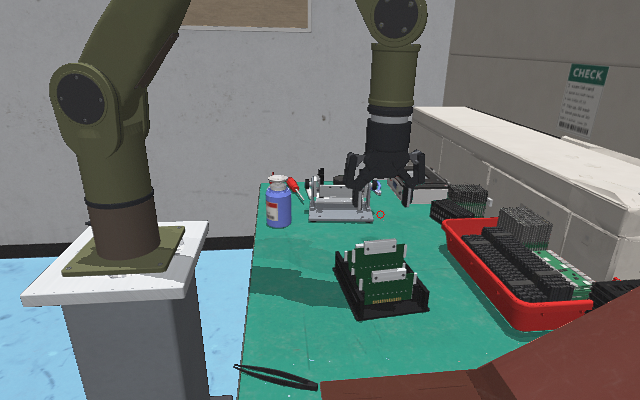

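View pics/t1f.png

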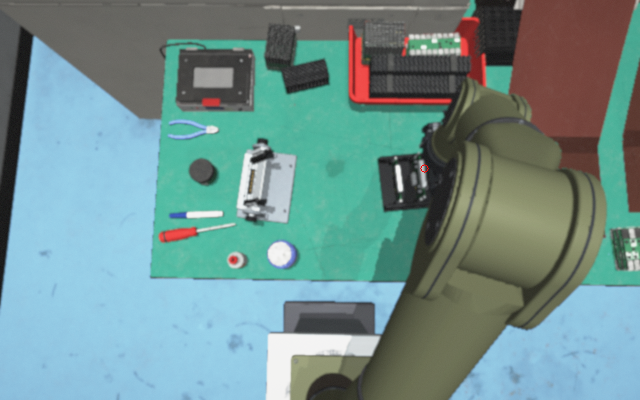

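Run:
```python
from h import *
for u in [(364.3-.5,241.5-.5),(396.3-.5,238.5-.5)]: print(np.round(S.plane(*u,0.106),4))
```

```text
[ 0.4983 -0.1998  0.106 ]
[ 0.562  -0.1928  0.106 ]
```

servo_tool:
  rows:
    - [[0, -0.004, -0.02], 0]
    - [[0, -0.003, -0.02], 0]
    - [[0, 0, -0.005], 0]
    - [[0, 0, 0], 0]
    - [[0, 0, 0], 0]

```text
time_s: 3.28
eef_pos: [0.537, -0.2007, 0.1201]
tool_rot: [0.999, 0.054, 0.005, -0.001]
wrist_force: [-0.0, 0.0, 0.4]
gripper_width: 1.001
```

```bash
python3 st.py
python3 - <<'E'
from h import *
s=get_image("side");grid(s,340,425,190,270,8,"s2",5)
E
```

```text
t 3.28 q [ 0.25  0.77  0.06  1.84 -0.1   0.52  0.48] p [ 0.537  -0.2007  0.1201] jaw 6.2 z [ 0.011  0.003 -1.   ] F [-0.   0.   0.4] M [ 0.01  0.01 -0.02] w 85.1
```

View pics/s2.png

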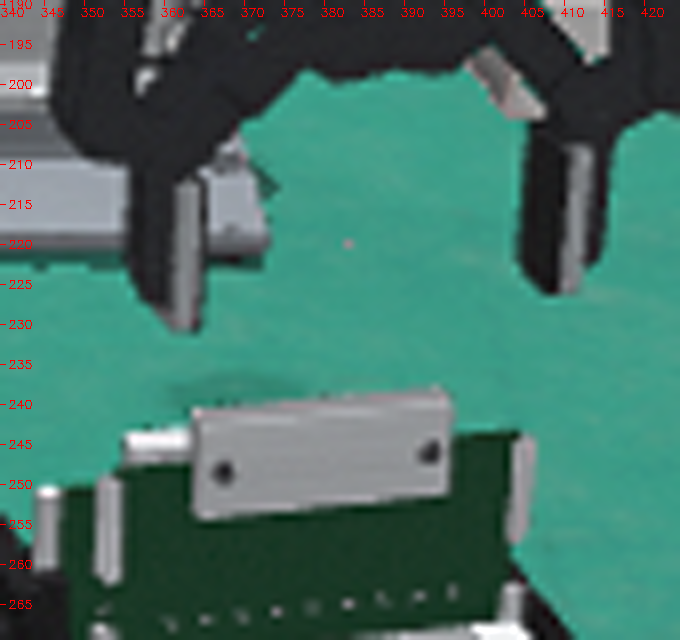

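servo_tool:
  rows:
    - [[-0.004, 0.001, -0.006], 0]
    - [[-0.004, 0.001, -0.006], 0]
    - [[-0.002, 0, -0.006], 0]
    - [[0, 0, -0.004], 0]
    - [[0, 0, 0], 0]
    - [[0, 0, 0], 0]

```text
time_s: 3.83
eef_pos: [0.5277, -0.1985, 0.0996]
tool_rot: [0.999, 0.054, 0.008, -0.0]
wrist_force: [-0.1, -0.4, 0.2]
gripper_width: 1.003
```

```bash
python3 st.py
python3 - <<'E'
from h import *
s=get_image("side");grid(s,340,425,200,270,8,"s3",5)
E
```

```text
t 3.83 q [ 0.25  0.8   0.05  1.88 -0.1   0.45  0.48] p [ 0.5277 -0.1985  0.0996] jaw 6.2 z [ 0.016  0.001 -1.   ] F [-0.1 -0.4  0.2] M [ 0.01  0.02 -0.04] w 85.2
```

View pics/s3.png

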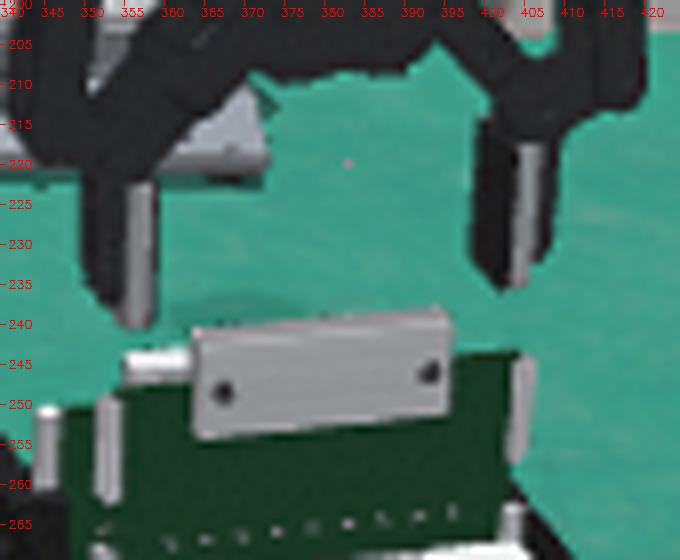

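servo_tool:
  rows:
    - [[0.001, 0, -0.005], 0]
    - [[0.001, 0, -0.004], 0]
    - [[0, 0, -0.001], 0]
    - [[0, 0, 0], 0]

```text
time_s: 4.22
eef_pos: [0.5307, -0.1987, 0.0887]
tool_rot: [0.998, 0.054, 0.009, 0.0]
wrist_force: [0.5, 1.0, 1.0]
gripper_width: 1.006
```

```bash
python3 st.py
python3 - <<'E'
from h import *
s=get_image("side");grid(s,340,425,200,270,8,"s4",5)
E
```

```text
t 4.22 q [ 0.25  0.82  0.05  1.88 -0.1   0.43  0.48] p [ 0.5307 -0.1987  0.0887] jaw 6.2 z [ 0.017  0.001 -1.   ] F [0.5 1.  1. ] M [-0.01  0.03  0.03] w 85.5
```

View pics/s4.png

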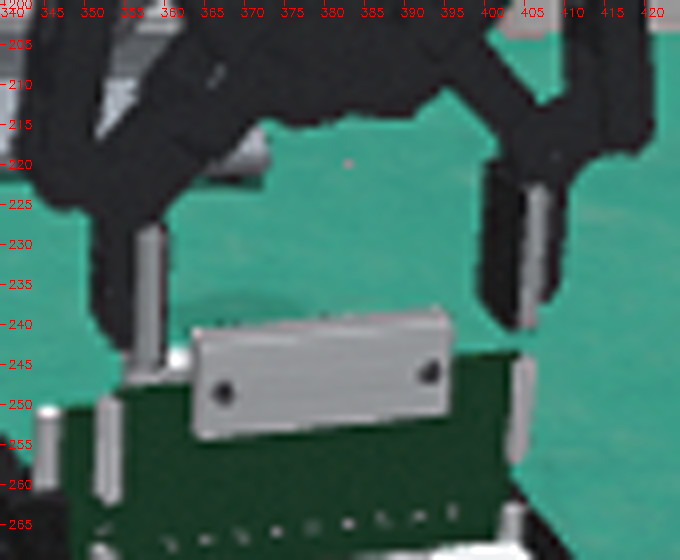

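servo_tool:
  rows:
    - [[0, 0, 0], 0]
    - [[0, 0, 0], 0]
    - [[0, 0, 0], 0]
    - [[0, 0, 0], 0]
    - [[0, 0, 0], 0]
    - [[0, 0, 0], 0]
  hand: 1
  grip_force: 40

```text
time_s: 4.77
eef_pos: [0.5306, -0.1988, 0.0893]
tool_rot: [0.999, 0.054, 0.009, 0.0]
wrist_force: [0.1, 0.5, -1.9]
gripper_width: 0.729
```

```bash
python3 st.py
python3 - <<'E'
from h import *
s=get_image("side");grid(s,340,425,200,270,8,"s5",5)
E
```

```text
t 4.77 q [ 0.25  0.82  0.05  1.88 -0.1   0.43  0.48] p [ 0.5306 -0.1988  0.0893] jaw 6.2 z [ 0.018  0.    -1.   ] F [ 0.1  0.5 -1.9] M [0.01 0.02 0.07] w 62.0
```

View pics/s5.png

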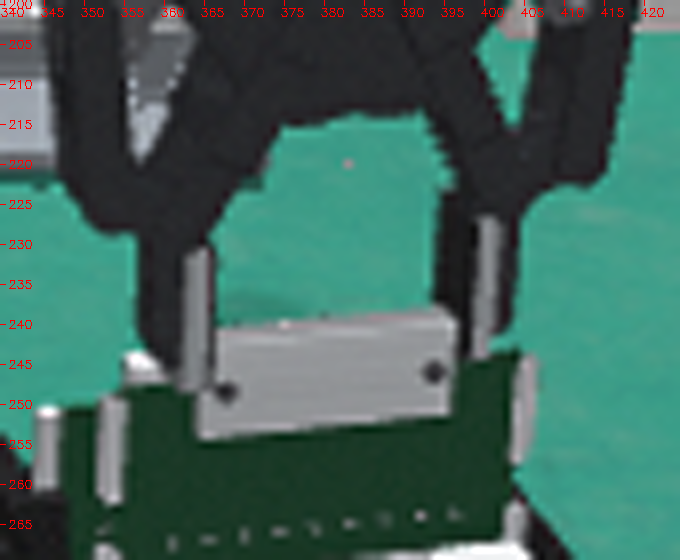

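servo_tool:
  rows:
    - [[0, 0, 0.005], 0]
    - [[0, 0, 0.01], 0]
    - [[0, 0, 0.01], 0]
    - [[0, 0, 0.01], 0]
    - [[0, 0, 0.0], 0]

```text
time_s: 5.23
eef_pos: [0.5302, -0.1988, 0.1275]
tool_rot: [0.999, 0.054, 0.008, 0.0]
wrist_force: [0.1, -0.3, -0.4]
gripper_width: 0.729
```

```bash
python3 st.py
python3 - <<'E'
from h import *
s=get_image("side");grid(s,340,425,190,290,6,"s6",5)
E
```

```text
t 5.23 q [ 0.24  0.75  0.06  1.86 -0.1   0.51  0.48] p [ 0.5302 -0.1988  0.1275] jaw 6.2 z [ 0.017  0.001 -1.   ] F [ 0.1 -0.3 -0.4] M [-0.04 -0.02 -0.07] w 62.0
```

View pics/s6.png

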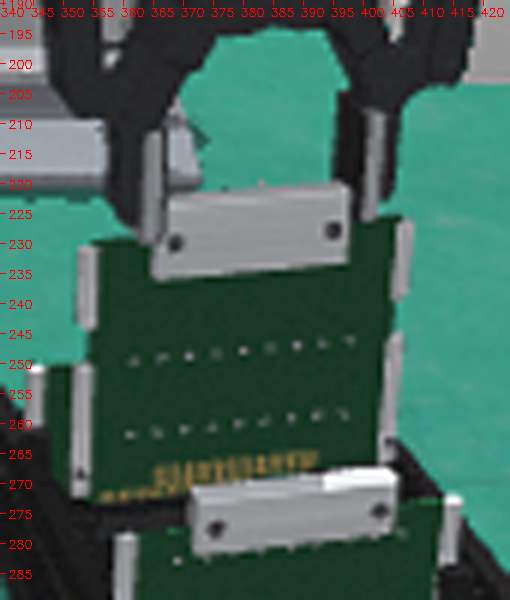

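servo_tool:
  rows:
    - [[0, 0, 0.02], 0]
    - [[0, 0, 0.03], 0]
    - [[0, 0, 0.03], 0]
    - [[0, 0, 0.03], 0]
    - [[0, 0.01, 0.012], 0]
    - [[-0.002, 0.02, 0], -0.02]
    - [[-0.002, 0.028, 0], -0.02]
    - [[-0.002, 0.028, 0], -0.02]
    - [[-0.002, 0.028, 0], -0.02]
    - [[-0.002, 0.028, 0], -0.02]
    - [[-0.002, 0.028, 0], -0.02]
    - [[-0.002, 0.028, 0], -0.02]
    - [[-0.002, 0.028, 0], -0.02]
    - [[-0.002, 0.028, 0], -0.02]
    - [[-0.002, 0.028, 0], -0.02]
    - [[-0.002, 0.025, 0], -0.015]
    - [[0, 0.015, 0], 0]
    - [[0, 0.006, 0], 0]
    - [[0, 0, 0], 0]

```text
time_s: 6.87
eef_pos: [0.4985, 0.1432, 0.256]
tool_rot: [0.998, -0.061, 0.007, 0.001]
wrist_force: [0.2, 0.4, -2.1]
gripper_width: 0.731
```

```bash
python3 st.py
python3 - <<'E'
from h import *
s=get_image("side");t=get_image("top");grid(s,290,400,100,225,6,"s7",5);grid(t,180,320,120,230,5,"t7",5)
E
```

```text
t 6.87 q [-0.51  0.52  0.21  1.88 -0.14  0.75 -0.34] p [0.4985 0.1432 0.256 ] jaw -7.0 z [ 0.014 -0.003 -1.   ] F [ 0.2  0.4 -2.1] M [ 0.    0.08 -0.03] w 62.2
```

View pics/s7.png

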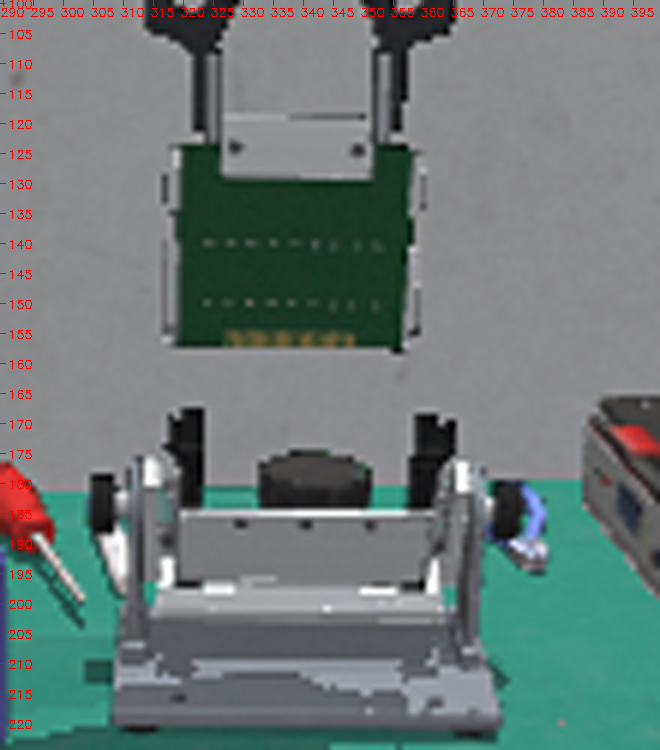

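View pics/t7.png

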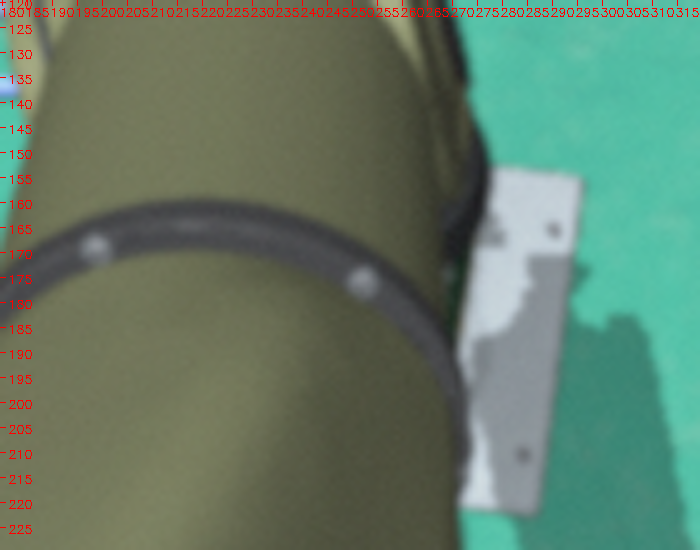

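servo_tool:
  rows:
    - [[0.004, 0.006, -0.005], 0.005]
    - [[0.004, 0.006, -0.008], 0.005]
    - [[0.003, 0.005, -0.008], 0.005]
    - [[0.001, 0.003, -0.006], 0]
    - [[0, 0, 0], 0]
    - [[0, 0, 0], 0]

```text
time_s: 7.47
eef_pos: [0.5132, 0.1556, 0.2255]
tool_rot: [0.998, -0.059, 0.007, 0.003]
wrist_force: [-0.7, 0.2, -0.2]
gripper_width: 0.732
```

```bash
python3 st.py
python3 - <<'E'
from h import *
s=get_image("side");np.save("pics/s8.npy",s);grid(s,305,380,120,200,8,"s8",5)
E
```

```text
t 7.47 q [-0.51  0.58  0.2   1.86 -0.15  0.7  -0.35] p [0.5132 0.1556 0.2255] jaw -6.8 z [ 0.014 -0.008 -1.   ] F [-0.7  0.2 -0.2] M [-0.02  0.   -0.02] w 62.2
```

View pics/s8.png

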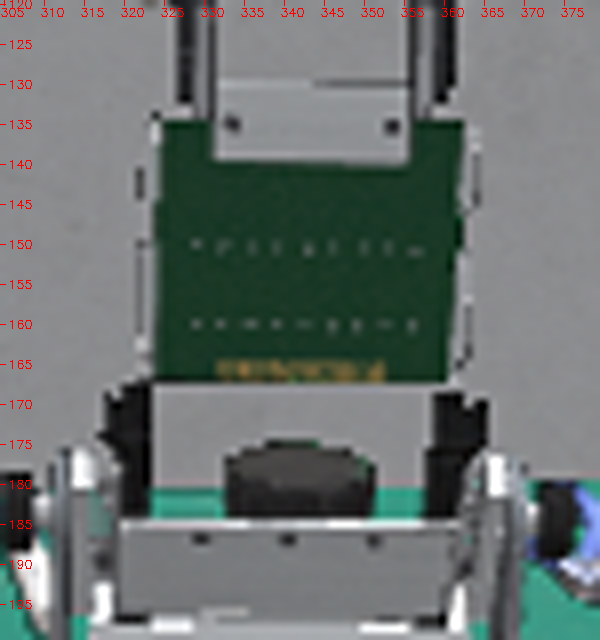

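Run:
```python
from h import *
c=np.array([0.5132,0.1556,0]);d=np.array([np.cos(-.119),np.sin(-.119),0])
for z in (.2255+.017-.014,.2255-.083):
    print([np.round(S.proj(c+d*k+[0,0,z]),1) for k in(-.055,-.051,0,.051,.055)])
m=np.array([0.5103,0.164,0.1287])
print([np.round(S.proj(m+d*k),1) for k in(-.0567,-.048,0,.048,.0567)])
```

```text
[array([322.4, 134.8]), array([324. , 134.8]), array([343.6, 135.2]), array([363.3, 135.5]), array([364.9, 135.6])]
[array([322. , 166.7]), array([323.5, 166.7]), array([342.5, 167. ]), array([361.6, 167.4]), array([363.1, 167.4])]
[array([319.9, 170.7]), array([323.1, 170.8]), array([340.8, 171.1]), array([358.6, 171.4]), array([361.8, 171.4])]
```

Run:
```python
from h import *
s=np.load("pics/s8.npy").astype(float)
g=s[:,:,1]-s[:,:,0]  # green board vs grey
def cross(v,th):  # subpixel
    i=np.where((v[:-1]-th)*(v[1:]-th)<0)[0];return [round(k+(th-v[k])/(v[k+1]-v[k]),2) for k in i]
for r in (146,150,155,158,163): print(r,cross(g[r,310:375],12), np.round(s[r,317:326].mean(1)).astype(int),np.round(s[r,357:368].mean(1)).astype(int))
for c in (326,328,330,332,350,352,354,356): print(c,np.round(s[160:172,c].mean(1)).astype(int))
for r in (169,170,171,172): print(r,np.round(s[r,314:328].mean(1)).astype(int),np.round(s[r,355:370].mean(1)).astype(int))
```

```text
146 [np.float64(13.72), np.float64(52.38)] [139 140 141 141 143 144 148  58  35] [ 39  39  40  37  37  90 110 142 144 143 142]
150 [np.float64(13.58), np.float64(52.55)] [141 141 141 142 143  83 114  79  44] [ 40  39  41  39  37  24 142 143 141 143 143]
155 [np.float64(13.83), np.float64(51.56)] [140 139 140 138 141 108 146  94  45] [ 39  40  41  38  49 144 153 142 141 140 141]
158 [np.float64(13.91), np.float64(51.33)] [141 139 139 139 138 109 148  85  42] [ 40  39  40  36  60 147 112 139 140 140 140]
163 [np.float64(13.73), np.float64(50.83)] [138 139 139 141 141 180 154  71  37] [ 41  39  38  33 122 151  76 137 141 139 141]
326 [ 40  38  36  38  38  36  33  28 149 143 141 140]
328 [ 39  39  39  38  40  39  36  34 150 141 139 141]
330 [ 47  38  39  39  38  39  36  33 151 143 141 138]
332 [ 86  37  39  38  38  71  70  42 148 140 137 137]
350 [ 47  43  40  37  37  54  52  65 146 142 141 142]
352 [ 59  38  41  39  41  73  90  85 149 143 141 141]
354 [ 41  37  41  39  37  40  36  39 150 142 142 141]
356 [ 85  61  39  39  40  39  38  42 149 142 140 139]
169 [138 140 139 143  48 148  58  23  23  16 143 145 143 141] [142 142 144 148  49  21  25  20 143 148 145 143 143 142 140]
170 [138 139 141 145  53  10  20  22  25  19 143 143 141 140] [141 140 143 149  52  20  20  18 151  53   4 142 143 142 140]
171 [140 141 142 147  55  18  28  25  23  17 142 141 140 140] [140 139 143 149  53  24  24  24  22  26  14 144 144 140 142]
172 [139 142 142 148  57  26  27  25  20  19 140 139 139 139] [140 141 142 149  57  22  27  24  28  20  24 144 143 141 139]
```

servo_tool:
  rows:
    - [[-0.002, 0.004, -0.002], 0.003]
    - [[-0.002, 0.004, -0.003], 0.003]
    - [[0, 0.002, -0.003], 0]
    - [[0, 0, 0], 0]
    - [[0, 0, 0], 0]

```text
time_s: 7.93
eef_pos: [0.5084, 0.1664, 0.2172]
tool_rot: [0.998, -0.056, 0.007, 0.003]
wrist_force: [0.3, -1.1, -0.9]
gripper_width: 0.731
```

```bash
python3 st.py
```

```text
t 7.93 q [-0.53  0.59  0.2   1.88 -0.16  0.68 -0.36] p [0.5084 0.1664 0.2172] jaw -6.5 z [ 0.014 -0.007 -1.   ] F [ 0.3 -1.1 -0.9] M [0.02 0.01 0.02] w 62.1
```

servo_tool:
  rows:
    - [[0.001, 0, -0.002], 0]
    - [[0.001, 0, -0.002], 0]
    - [[0, 0, -0.002], 0]
    - [[0, 0, -0.001], 0]
    - [[0, 0, 0], 0]

```text
time_s: 8.35
eef_pos: [0.5109, 0.1663, 0.2099]
tool_rot: [0.998, -0.056, 0.008, 0.003]
wrist_force: [-0.3, 0.0, -1.8]
gripper_width: 0.732
```

```bash
python3 st.py
python3 - <<'E'
from h import *
s=get_image("side");np.save("pics/s9.npy",s);grid(s,305,380,120,200,8,"s9",5)
E
```

```text
t 8.35 q [-0.53  0.61  0.19  1.88 -0.16  0.66 -0.36] p [0.5109 0.1663 0.2099] jaw -6.5 z [ 0.015 -0.007 -1.   ] F [-0.3  0.  -1.8] M [-0.03  0.07 -0.11] w 62.2
```

View pics/s9.png

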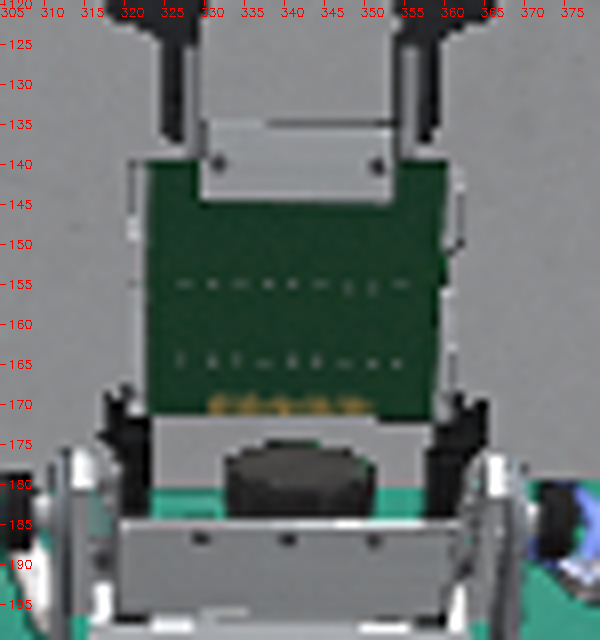

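servo_tool:
  rows:
    - [[0.001, 0, -0.002], 0]
    - [[0, 0, -0.002], 0]
    - [[0, 0, -0.002], 0]
    - [[0, 0, 0], 0]

```text
time_s: 8.73
eef_pos: [0.5123, 0.166, 0.2035]
tool_rot: [0.998, -0.057, 0.008, 0.003]
wrist_force: [0.6, 0.6, -0.9]
gripper_width: 0.732
```

```bash
python3 st.py
python3 - <<'E'
from h import *
s=get_image("side");np.save("pics/s10.npy",s);grid(s,310,372,125,190,11,"s10",5)
E
```

```text
t 8.73 q [-0.52  0.62  0.19  1.88 -0.16  0.65 -0.35] p [0.5123 0.166  0.2035] jaw -6.5 z [ 0.015 -0.007 -1.   ] F [ 0.6  0.6 -0.9] M [0.04 0.01 0.05] w 62.2
```

View pics/s10.png

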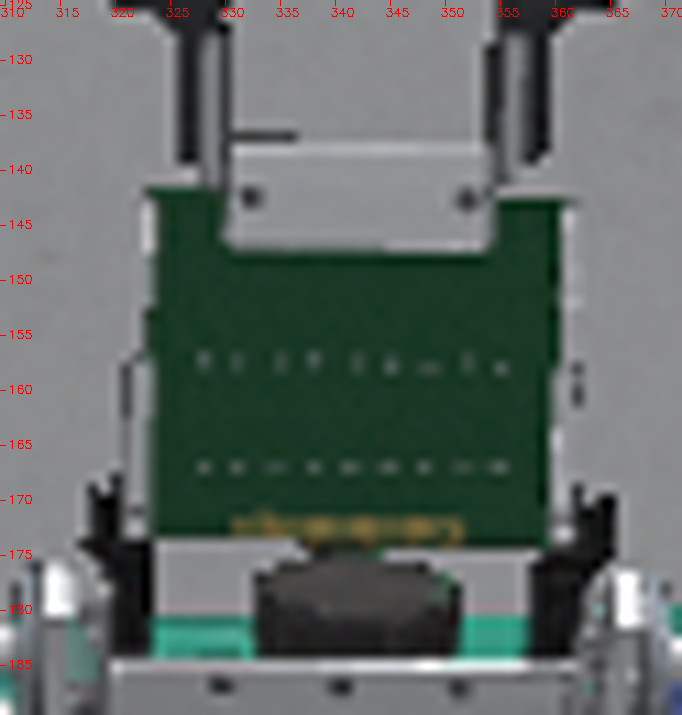

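servo_tool:
  rows:
    - [[0, 0, -0.002], 0]
    - [[0, 0, -0.0015], 0]
    - [[0, 0, 0], 0]

```text
time_s: 9.03
eef_pos: [0.5129, 0.1667, 0.2003]
tool_rot: [0.998, -0.056, 0.009, 0.003]
wrist_force: [-0.2, -0.1, -0.3]
gripper_width: 0.73
```

```bash
python3 st.py
python3 - <<'E'
from h import *
s=get_image("side");np.save("pics/s11.npy",s);grid(s,310,372,125,190,11,"s11",5)
E
```

```text
t 9.03 q [-0.52  0.62  0.19  1.88 -0.16  0.64 -0.35] p [0.5129 0.1667 0.2003] jaw -6.5 z [ 0.017 -0.006 -1.   ] F [-0.2 -0.1 -0.3] M [ 0.2   0.03 -0.  ] w 62.1
```

View pics/s11.png

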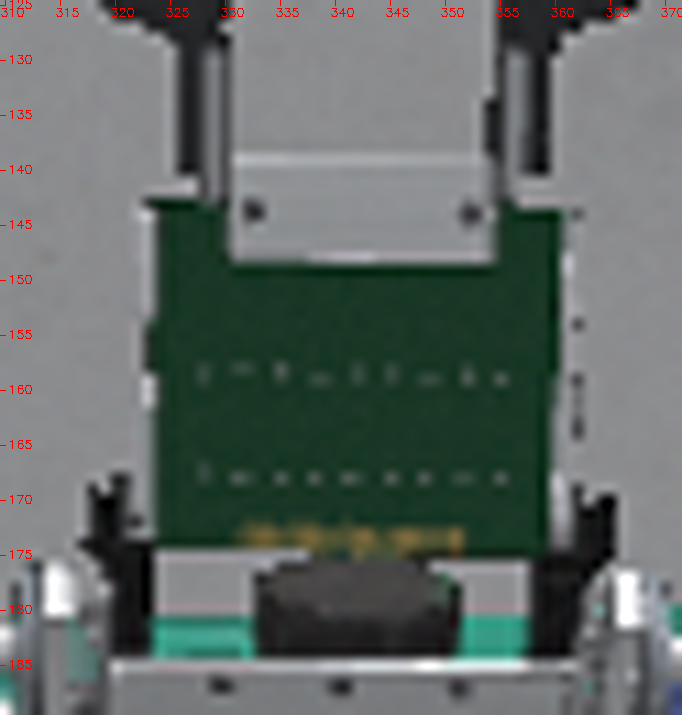

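servo_tool:
  rows:
    - [[-0.001, 0, -0.002], 0]
    - [[0, 0, -0.002], 0]
    - [[0, 0, 0], 0]

```text
time_s: 9.33
eef_pos: [0.5129, 0.1682, 0.1971]
tool_rot: [0.998, -0.056, 0.01, 0.001]
wrist_force: [0.3, 0.2, -3.0]
gripper_width: 0.73
```

```bash
python3 st.py
python3 - <<'E'
from h import *
s=get_image("side");np.save("pics/s12.npy",s);grid(s,310,372,125,190,11,"s12",5)
E
```

```text
t 9.33 q [-0.52  0.63  0.18  1.89 -0.17  0.62 -0.35] p [0.5129 0.1682 0.1971] jaw -6.4 z [ 0.02  -0.004 -1.   ] F [ 0.3  0.2 -3. ] M [ 0.19 -0.1   0.11] w 62.1
```

View pics/s12.png

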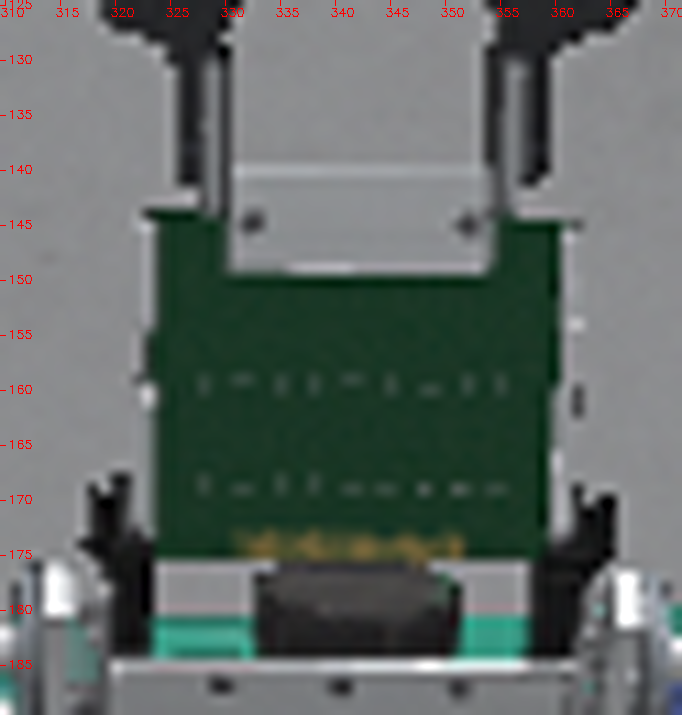

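servo_tool:
  rows:
    - [[-0.0005, -0.0033, -0.0003], 0]
    - [[-0.0005, -0.0033, -0.0003], 0]
    - [[-0.0004, -0.0033, -0.0005], 0]
    - [[-0.0004, -0.0033, -0.0006], 0]
    - [[-0.0004, -0.0032, -0.0007], 0]
    - [[-0.0004, -0.0032, -0.0008], 0]

```text
time_s: 9.88
eef_pos: [0.5111, 0.1508, 0.1945]
tool_rot: [0.998, -0.055, 0.012, -0.002]
wrist_force: [0.4, 2.9, 1.6]
gripper_width: 0.731
```

```bash
python3 st.py
python3 - <<'E'
from h import *
s=get_image("side");np.save("pics/s13.npy",s);grid(s,305,377,120,190,10,"s13",5)
E
```

```text
t 9.88 q [-0.48  0.62  0.17  1.92 -0.17  0.6  -0.32] p [0.5111 0.1508 0.1945] jaw -6.3 z [ 0.023  0.002 -1.   ] F [0.4 2.9 1.6] M [ 0.89 -0.02  0.02] w 62.1
```

View pics/s13.png

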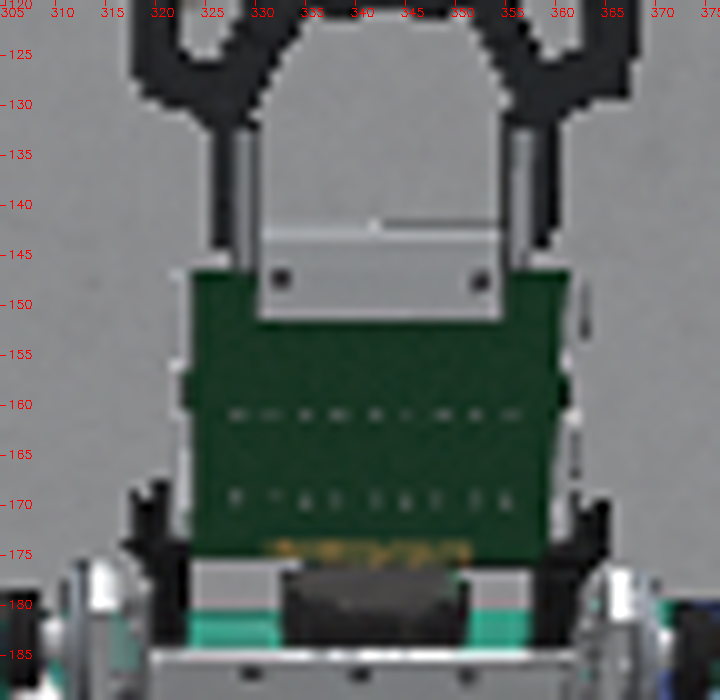

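servo_tool:
  rows:
    - [[-0.0004, -0.0033, -0.001], 0]
    - [[-0.0004, -0.0033, -0.001], 0]
    - [[-0.0004, -0.0033, -0.0012], 0]
    - [[-0.0004, -0.0033, -0.0013], 0]
    - [[-0.0004, -0.0033, -0.0015], 0]

```text
time_s: 10.35
eef_pos: [0.5089, 0.1319, 0.188]
tool_rot: [0.998, -0.056, 0.012, -0.001]
wrist_force: [0.3, 2.7, 1.3]
gripper_width: 0.732
```

```bash
python3 st.py
python3 - <<'E'
from h import *
s=get_image("side");np.save("pics/s14.npy",s);grid(s,305,377,120,190,10,"s14",5)
E
```

```text
t 10.35 q [-0.45  0.62  0.16  1.94 -0.17  0.57 -0.29] p [0.5089 0.1319 0.188 ] jaw -6.4 z [ 0.023  0.001 -1.   ] F [0.3 2.7 1.3] M [ 0.91 -0.02 -0.  ] w 62.2
```

View pics/s14.png

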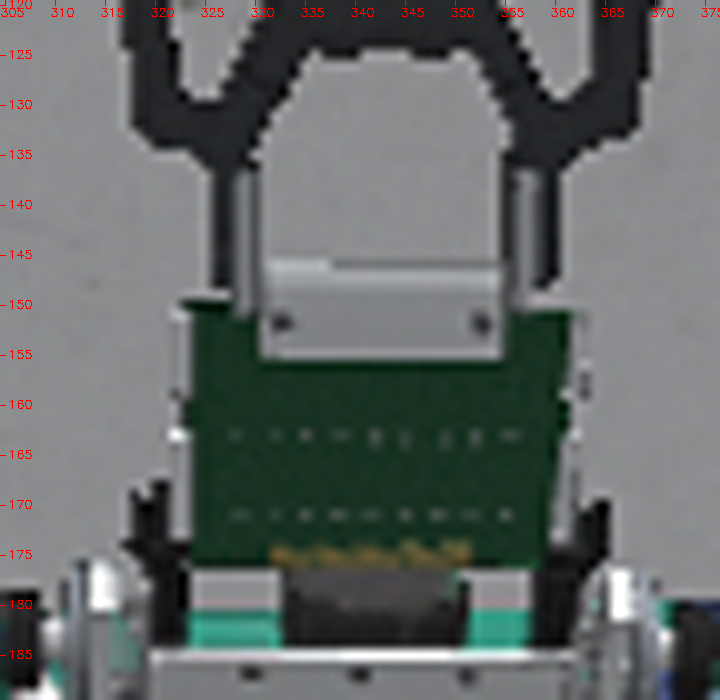

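servo_tool:
  rows:
    - [[-0.0003, -0.003, -0.0015], 0]
    - [[-0.0003, -0.003, -0.0015], 0]

```text
time_s: 10.57
eef_pos: [0.508, 0.1247, 0.1844]
tool_rot: [0.998, -0.056, 0.011, -0.001]
wrist_force: [0.1, 3.4, 2.0]
gripper_width: 0.729
```

```bash
python3 st.py
```

```text
t 10.57 q [-0.43  0.62  0.16  1.95 -0.17  0.55 -0.28] p [0.508  0.1247 0.1844] jaw -6.4 z [ 0.023  0.001 -1.   ] F [0.1 3.4 2. ] M [ 0.81  0.1  -0.1 ] w 61.9
```

servo_tool:
  rows:
    - [[0.0002, 0.001, -0.0025], 0]
    - [[0.0002, 0.0015, -0.003], 0]
    - [[0.0002, 0.0015, -0.003], 0]

```text
time_s: 10.82
eef_pos: [0.5087, 0.1277, 0.1754]
tool_rot: [0.998, -0.057, 0.011, -0.001]
wrist_force: [0.4, 2.8, 1.1]
gripper_width: 0.733
```

```bash
python3 st.py
python3 - <<'E'
from h import *
s=get_image("side");np.save("pics/s15.npy",s);grid(s,305,377,120,190,10,"s15",5)
E
```

```text
t 10.82 q [-0.43  0.64  0.16  1.96 -0.17  0.53 -0.28] p [0.5087 0.1277 0.1754] jaw -6.5 z [ 0.023  0.001 -1.   ] F [0.4 2.8 1.1] M [ 0.84  0.   -0.1 ] w 62.3
```

View pics/s15.png

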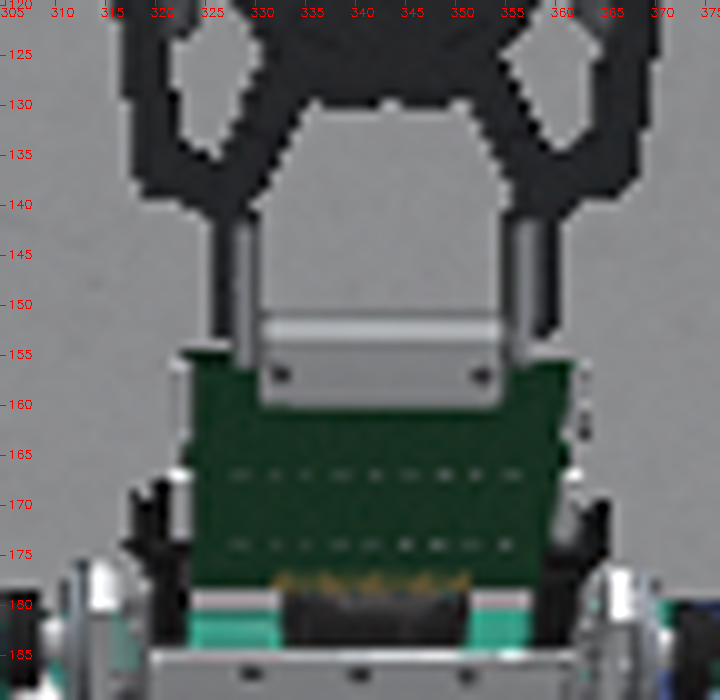

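servo_tool:
  rows:
    - [[0.0002, 0.0015, -0.003], 0]
    - [[0.0002, 0.0015, -0.003], 0]
    - [[0.0002, 0.0015, -0.003], 0]

```text
time_s: 11.12
eef_pos: [0.5087, 0.1327, 0.1652]
tool_rot: [0.998, -0.057, 0.01, -0.0]
wrist_force: [-1.1, -0.2, 7.1]
gripper_width: 0.736
```

```bash
python3 st.py
```

```text
t 11.12 q [-0.44  0.66  0.15  1.96 -0.17  0.51 -0.28] p [0.5087 0.1327 0.1652] jaw -6.5 z [ 0.021 -0.    -1.   ] F [-1.1 -0.2  7.1] M [ 0.41  0.08 -0.21] w 62.6
```

servo_tool:
  rows:
    - [[0.0002, 0.0013, -0.0025], 0]
    - [[0.0002, 0.0013, -0.0025], 0]
    - [[0.0002, 0.0013, -0.0025], 0]
  grip_force: 70

```text
time_s: 11.37
eef_pos: [0.5093, 0.1359, 0.1576]
tool_rot: [0.998, -0.057, 0.011, 0.0]
wrist_force: [-0.6, 3.0, 4.1]
gripper_width: 0.718
```

```bash
python3 st.py
python3 - <<'E'
from h import *
s=get_image("side");np.save("pics/s16.npy",s);grid(s,305,377,120,190,10,"s16",5)
E
```

```text
t 11.37 q [-0.45  0.67  0.15  1.96 -0.18  0.5  -0.29] p [0.5093 0.1359 0.1576] jaw -6.6 z [ 0.021 -0.002 -1.   ] F [-0.6  3.   4.1] M [ 0.88  0.27 -0.07] w 61.0
```

View pics/s16.png

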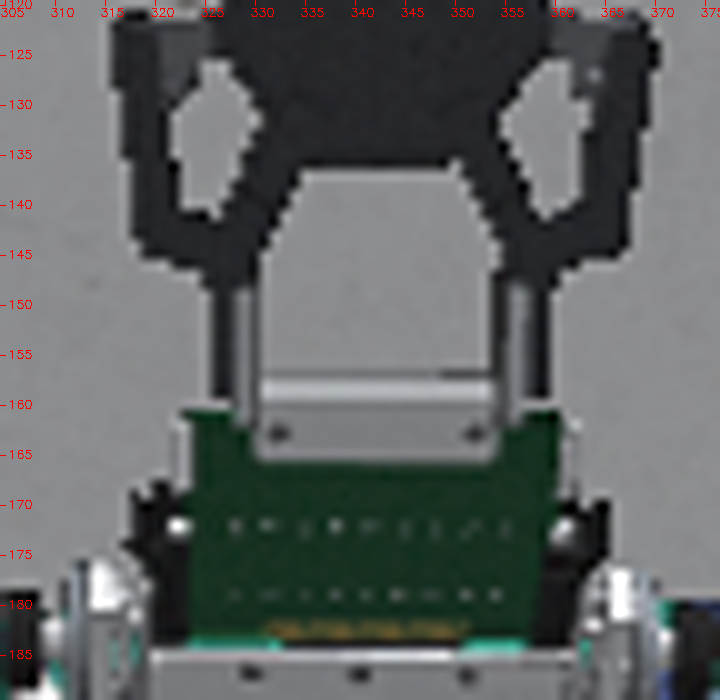

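servo_tool:
  rows:
    - [[0.0002, 0.0013, -0.0025], 0]
    - [[0.0002, 0.0013, -0.0025], 0]
    - [[0.0002, 0.0013, -0.0025], 0]
    - [[0.0002, 0.0013, -0.0025], 0]
    - [[0, 0, 0], 0]

```text
time_s: 11.83
eef_pos: [0.5099, 0.1432, 0.1458]
tool_rot: [0.998, -0.056, 0.01, -0.0]
wrist_force: [-0.3, 3.4, 2.1]
gripper_width: 0.719
```

```bash
python3 st.py
```

```text
t 11.83 q [-0.45  0.69  0.14  1.96 -0.18  0.48 -0.29] p [0.5099 0.1432 0.1458] jaw -6.5 z [ 0.02  -0.001 -1.   ] F [-0.3  3.4  2.1] M [ 0.98  0.18 -0.15] w 61.1
```

servo_tool:
  rows:
    - [[0, 0, 0], 0]
    - [[0, 0, 0], 0]
    - [[0, 0, 0], 0]
    - [[0, 0, 0], 0]
  hand: 0

```text
time_s: 12.17
eef_pos: [0.5089, 0.1395, 0.1444]
tool_rot: [0.998, -0.056, 0.009, 0.003]
wrist_force: [-0.5, -0.8, -1.1]
gripper_width: 0.999
```

servo_tool:
  rows:
    - [[0, 0, 0.012], 0]
    - [[0, 0, 0.02], 0]
    - [[0, 0, 0.015], 0]
    - [[0, 0, 0.0], 0]

```text
time_s: 12.5
eef_pos: [0.5073, 0.1359, 0.1914]
tool_rot: [0.998, -0.058, 0.007, 0.005]
wrist_force: [-0.9, 0.3, 0.7]
gripper_width: 1.003
```

```bash
python3 st.py
python3 - <<'E'
from h import *
s=get_image("side");np.save("pics/s17.npy",s);grid(s,295,387,110,190,8,"s17",5)
t=get_image("top");np.save("pics/t17.npy",t);grid(t,230,304,130,230,6,"t17",5)
E
```

```text
t 12.5 q [-0.47  0.62  0.18  1.93 -0.16  0.6  -0.31] p [0.5073 0.1359 0.1914] jaw -6.6 z [ 0.013 -0.011 -1.   ] F [-0.9  0.3  0.7] M [ 0.02  0.02 -0.06] w 85.2
```

View pics/s17.png

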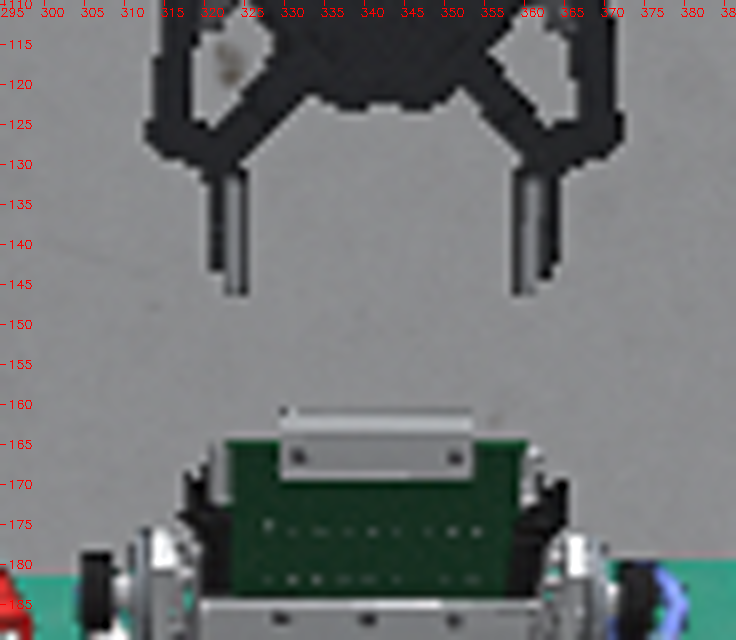

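View pics/t17.png

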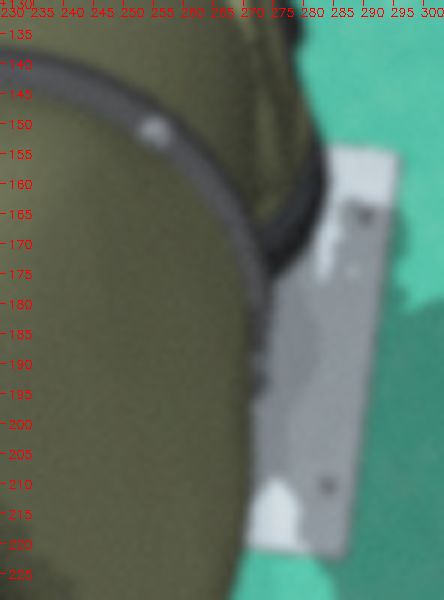

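servo_tool:
  rows:
    - [[0.001, 0.001, 0.005], 0]
    - [[0, 0.001, 0.003], 0]
    - [[0, 0, 0], 0]
    - [[0, 0, 0], 0]
    - [[0, 0, 0], 0]
    - [[0, 0, 0], 0]
  hand: 1

```text
time_s: 13.1
eef_pos: [0.505, 0.1372, 0.1948]
tool_rot: [0.998, -0.057, 0.002, 0.007]
wrist_force: [0.2, -0.5, 0.2]
gripper_width: 0.143
```

```bash
python3 st.py
python3 - <<'E'
from h import *
print(S.proj([.509,.14,.163]))
s=get_image("side");np.save("pics/s18.npy",s);grid(s,300,382,120,190,9,"s18",5)
print(S.proj(state()['eef_pos']))
E
```

```text
t 13.1 q [-0.48  0.62  0.18  1.92 -0.16  0.62 -0.31] p [0.505  0.1372 0.1948] jaw -6.6 z [ 0.004 -0.015 -1.   ] F [ 0.2 -0.5  0.2] M [ 0.04 -0.   -0.03] w 12.1
[342.15783116 161.27727633]
[341.19236212 149.70722398]
```

View pics/s18.png

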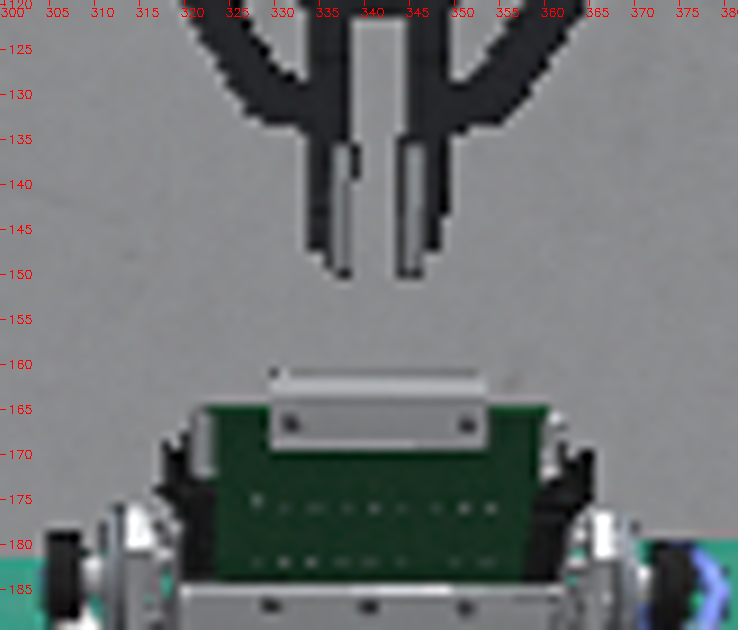

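servo_tool:
  rows:
    - [[0.002, 0.001, -0.008], 0]
    - [[0.002, 0.001, -0.01], 0]
    - [[0.001, 0, -0.005], 0]
    - [[0, 0, 0], 0]

```text
time_s: 13.48
eef_pos: [0.5104, 0.1395, 0.169]
tool_rot: [0.998, -0.057, 0.002, 0.007]
wrist_force: [0.1, 0.4, 0.2]
gripper_width: -0.002
```

```bash
python3 st.py
```

```text
t 13.48 q [-0.47  0.66  0.17  1.93 -0.17  0.56 -0.3 ] p [0.5104 0.1395 0.169 ] jaw -6.6 z [ 0.003 -0.015 -1.   ] F [0.1 0.4 0.2] M [ 0.03  0.06 -0.02] w -0.2
```

servo_tool:
  rows:
    - [[0, 0.0005, -0.0015], 0]
    - [[0, 0.0005, -0.0015], 0]
    - [[0.0001, 0.0012, -0.0022], 0]
    - [[0.0001, 0.0012, -0.0022], 0]
    - [[0.0001, 0.0012, -0.0022], 0]
    - [[0.0001, 0.0012, -0.0022], 0]

```text
time_s: 13.98
eef_pos: [0.5111, 0.1447, 0.156]
tool_rot: [0.998, -0.058, 0.002, 0.008]
wrist_force: [-0.1, -0.2, 1.9]
gripper_width: 0.002
```

```bash
python3 st.py
python3 - <<'E'
from h import *
s=get_image("side");grid(s,300,382,120,190,9,"s19",5)
E
```

```text
t 13.98 q [-0.47  0.69  0.17  1.93 -0.17  0.54 -0.31] p [0.5111 0.1447 0.156 ] jaw -6.6 z [ 0.003 -0.016 -1.   ] F [-0.1 -0.2  1.9] M [-0.11  0.07  0.02] w 0.2
```

View pics/s19.png

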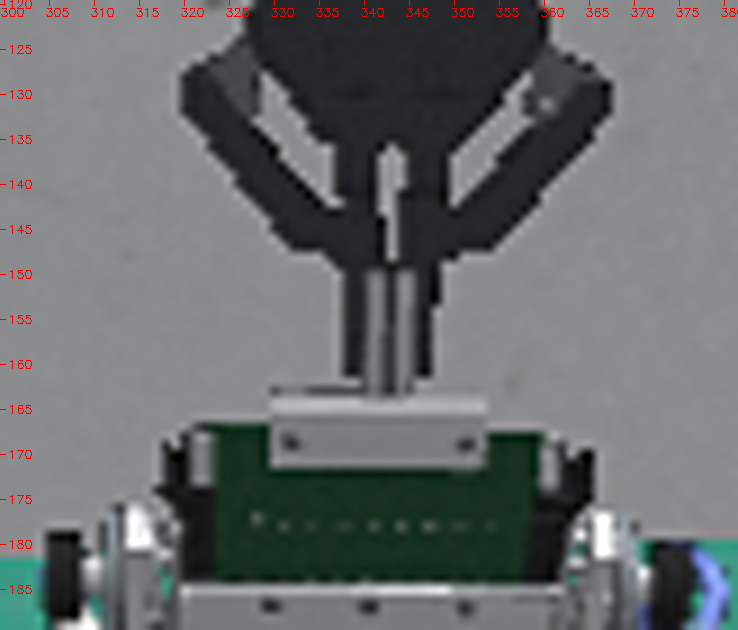

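servo_tool:
  rows:
    - [[0, 0.0012, -0.0022], 0]
    - [[0, 0.0012, -0.0022], 0]
    - [[0, 0.0012, -0.0022], 0]
    - [[0, 0.0012, -0.0022], 0]
    - [[0, 0.0012, -0.0022], 0]

```text
time_s: 14.45
eef_pos: [0.5116, 0.1518, 0.1443]
tool_rot: [0.998, -0.058, 0.003, 0.007]
wrist_force: [0.8, -0.5, 1.9]
gripper_width: 0.002
```

```bash
python3 st.py
```

```text
t 14.45 q [-0.48  0.71  0.16  1.93 -0.18  0.51 -0.32] p [0.5116 0.1518 0.1443] jaw -6.6 z [ 0.005 -0.015 -1.   ] F [ 0.8 -0.5  1.9] M [-0.04  0.03 -0.03] w 0.1
```

servo_tool:
  rows:
    - [[0, 0.001, -0.0022], 0]
    - [[0, 0.001, -0.0022], 0]
    - [[0, 0.0008, -0.0018], 0]

```text
time_s: 14.7
eef_pos: [0.5124, 0.1553, 0.1379]
tool_rot: [0.998, -0.058, 0.004, 0.007]
wrist_force: [0.1, -1.5, 6.9]
gripper_width: -0.0
```

```bash
python3 st.py
python3 - <<'E'
from h import *
s=get_image("side");grid(s,300,382,120,190,9,"s20",5)
E
```

```text
t 14.7 q [-0.48  0.72  0.16  1.94 -0.18  0.5  -0.32] p [0.5124 0.1553 0.1379] jaw -6.6 z [ 0.006 -0.014 -1.   ] F [ 0.1 -1.5  6.9] M [-0.19  0.04  0.02] w -0.0
```

View pics/s20.png

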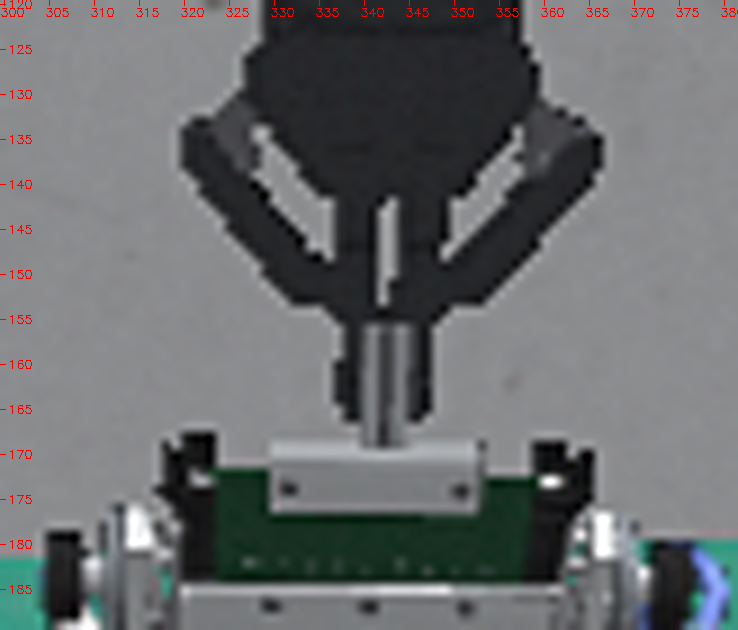

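servo_tool:
  rows:
    - [[0, 0.0005, -0.001], 0]
    - [[0, 0.0005, -0.001], 0]
    - [[0, 0.0005, -0.001], 0]

```text
time_s: 15.0
eef_pos: [0.5131, 0.1567, 0.1354]
tool_rot: [0.998, -0.058, 0.004, 0.007]
wrist_force: [-1.1, -1.7, 9.0]
gripper_width: 0.002
```

```bash
python3 st.py
```

```text
t 15.0 q [-0.49  0.72  0.16  1.94 -0.19  0.49 -0.32] p [0.5131 0.1567 0.1354] jaw -6.6 z [ 0.008 -0.014 -1.   ] F [-1.1 -1.7  9. ] M [-0.25  0.23  0.01] w 0.2
```

servo_tool:
  rows:
    - [[-0.0003, 0.0005, -0.001], 0]
    - [[-0.0003, 0.0005, -0.001], 0]
    - [[-0.0003, 0.0005, -0.001], 0]

```text
time_s: 15.25
eef_pos: [0.5132, 0.1572, 0.1344]
tool_rot: [0.998, -0.059, 0.006, 0.007]
wrist_force: [-1.7, -2.1, 14.6]
gripper_width: 0.002
```

servo_tool:
  rows:
    - [[-0.0003, 0.0005, -0.001], 0]
    - [[-0.0003, 0.0005, -0.001], 0]

```text
time_s: 15.42
eef_pos: [0.5132, 0.1572, 0.1344]
tool_rot: [0.998, -0.059, 0.006, 0.007]
wrist_force: [-1.8, -1.8, 13.5]
gripper_width: -0.0
```

servo_tool:
  rows:
    - [[-0.0003, 0.0008, -0.0016], 0]
    - [[-0.0003, 0.0008, -0.0016], 0]

```text
time_s: 15.58
eef_pos: [0.5132, 0.1572, 0.1341]
tool_rot: [0.998, -0.06, 0.007, 0.007]
wrist_force: [-3.1, -3.4, 20.8]
gripper_width: 0.001
```

```bash
python3 st.py
python3 - <<'E'
from h import *
s=get_image("side");grid(s,300,382,120,190,9,"s21",5)
E
```

```text
t 15.58 q [-0.49  0.73  0.16  1.94 -0.19  0.48 -0.33] p [0.5132 0.1572 0.1341] jaw -6.9 z [ 0.014 -0.016 -1.   ] F [-3.1 -3.4 20.8] M [-0.64  0.75 -0.02] w 0.1
```

View pics/s21.png

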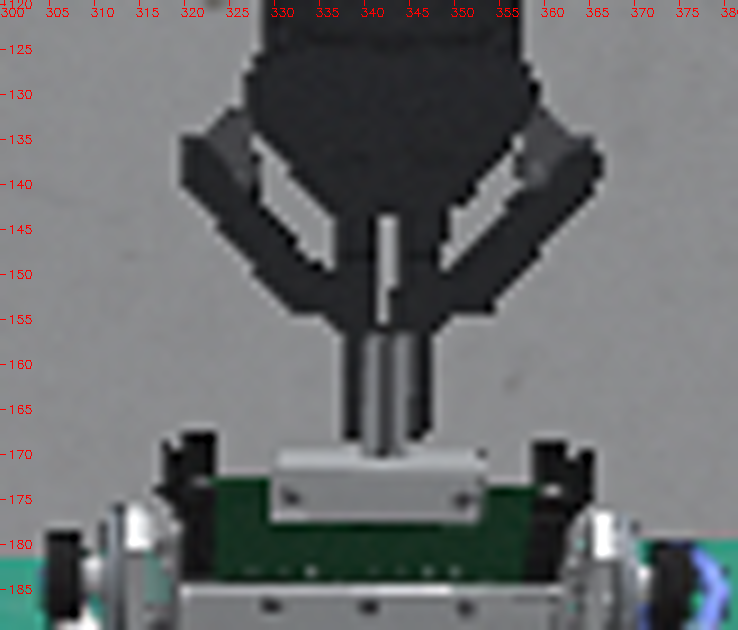

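servo_tool:
  rows:
    - [[-0.0003, 0.001, -0.002], 0]
    - [[-0.0003, 0.001, -0.002], 0]

```text
time_s: 15.8
eef_pos: [0.5132, 0.1572, 0.134]
tool_rot: [0.998, -0.062, 0.009, 0.008]
wrist_force: [-4.9, -3.7, 24.5]
gripper_width: 0.0
```

```bash
python3 st.py
```

```text
t 15.8 q [-0.49  0.72  0.16  1.94 -0.19  0.48 -0.33] p [0.5132 0.1572 0.134 ] jaw -7.1 z [ 0.016 -0.016 -1.   ] F [-4.9 -3.7 24.5] M [-0.67  0.87 -0.06] w 0.0
```

servo_tool:
  rows:
    - [[0, 0, 0.0005], 0]
    - [[0, -0.0003, 0.0006], 0]

```text
time_s: 15.97
eef_pos: [0.5129, 0.1563, 0.1366]
tool_rot: [0.998, -0.062, 0.009, 0.008]
wrist_force: [-0.1, 0.9, -0.9]
gripper_width: 0.0
```

servo_tool:
  rows:
    - [[0, -0.0003, 0.0006], 0]
    - [[0, -0.0003, 0.0006], 0]

```text
time_s: 16.13
eef_pos: [0.5124, 0.1559, 0.1376]
tool_rot: [0.998, -0.062, 0.008, 0.008]
wrist_force: [0.1, -0.4, 0.5]
gripper_width: -0.001
```

servo_tool:
  rows:
    - [[0, -0.0005, 0.001], 0]
    - [[0, -0.0005, 0.001], 0]

```text
time_s: 16.3
eef_pos: [0.5117, 0.1552, 0.1388]
tool_rot: [0.998, -0.062, 0.008, 0.008]
wrist_force: [0.3, -0.6, -0.3]
gripper_width: -0.002
```

```bash
python3 st.py
python3 - <<'E'
from h import *
s=get_image("side");np.save("pics/s22.npy",s);grid(s,300,382,120,190,9,"s22",5)
E
```

```text
t 16.3 q [-0.49  0.72  0.16  1.94 -0.19  0.49 -0.33] p [0.5117 0.1552 0.1388] jaw -7.1 z [ 0.014 -0.016 -1.   ] F [ 0.3 -0.6 -0.3] M [ 0.06 -0.02  0.01] w -0.2
```

View pics/s22.png

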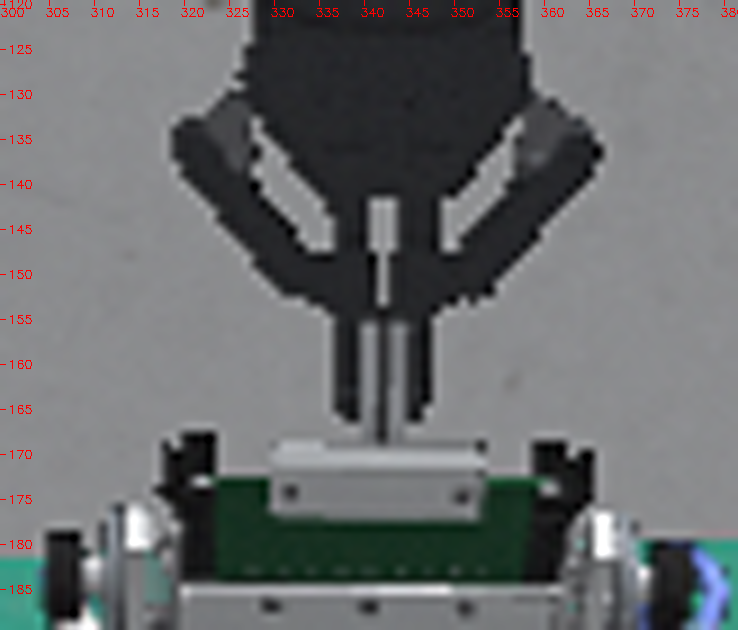

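servo_tool:
  rows:
    - [[0, -0.001, 0.008], 0]
    - [[0, -0.001, 0.012], 0]
    - [[0, 0, 0.005], 0]
    - [[0, 0, 0], 0]

```text
time_s: 16.68
eef_pos: [0.5112, 0.1528, 0.165]
tool_rot: [0.998, -0.062, 0.007, 0.008]
wrist_force: [-0.6, 0.6, 0.3]
gripper_width: 0.003
```

```bash
python3 st.py
python3 - <<'E'
from h import *
s=get_image("side");np.save("pics/s23.npy",s);grid(s,310,372,150,190,12,"s23",5)
s=s.astype(float)
for nm in("s22","s23"):
    s=np.load(f"pics/{nm}.npy").astype(float)
    for c in (325,327,329,355,357): print(nm,c,np.round(s[167:178,c].mean(1)).astype(int))
    for c in (332,335,338,347,350,352): print(nm,'bar',c,np.round(s[165:180,c].mean(1)).astype(int))
E
```

```text
t 16.68 q [-0.5   0.67  0.18  1.93 -0.18  0.55 -0.33] p [0.5112 0.1528 0.165 ] jaw -7.1 z [ 0.012 -0.017 -1.   ] F [-0.6  0.6  0.3] M [ 0.06 -0.02  0.02] w 0.2
s22 325 [142 142 143 142 143 145  35  32  36  36  33]
s22 327 [141 139 140 141 140 145  35  35  34  35  34]
s22 329 [140 141 139 139 138 142  32  27  25  49  32]
s22 355 [139 140 142 141 141 145  59  29  33  35  33]
s22 357 [140 143 142 143 144 148  54  33  34  37  37]
s22 bar 332 [142 143 140 138 178 172 164 124 124  46  85 128  76  31  37]
s22 bar 335 [142 139 140 139 174 171 167 123 125 122 123 126  77  32  36]
s22 bar 338 [ 30  59 145 140 127 173 168 116 124 122 123 124 101  27  34]
s22 bar 347 [147 139 142 141 120 171 174 118 124 123 122 126 102  28  33]
s22 bar 350 [140 139 140 142 117 168 175 118 124 107  88 127 103  28  32]
s22 bar 352 [140 142 142 143 118 171 176 121 129 103 107 132 114  30  32]
s23 325 [142 141 143 143 141 145  33  32  34  36  33]
s23 327 [141 140 140 141 140 144  33  33  37  35  36]
s23 329 [141 141 141 139 139 141  31  23  29  48  30]
s23 355 [139 140 142 141 141 145  58  29  32  33  34]
s23 357 [141 142 142 143 143 147  53  34  34  37  35]
s23 bar 332 [142 142 141 137 178 173 164 123 124  46  85 128  77  32  30]
s23 bar 335 [141 139 138 139 174 170 164 124 123 121 122 125  77  30  34]
s23 bar 338 [140 137 139 138 127 175 166 116 125 123 122 124 100  29  35]
s23 bar 347 [140 140 139 139 119 170 173 117 125 124 123 124 104  26  34]
s23 bar 350 [140 139 140 140 115 169 175 118 125 107  90 128 103  29  33]
s23 bar 352 [139 140 141 144 188 168 176 121 127 103 108 132 115  29  31]
```

View pics/s23.png

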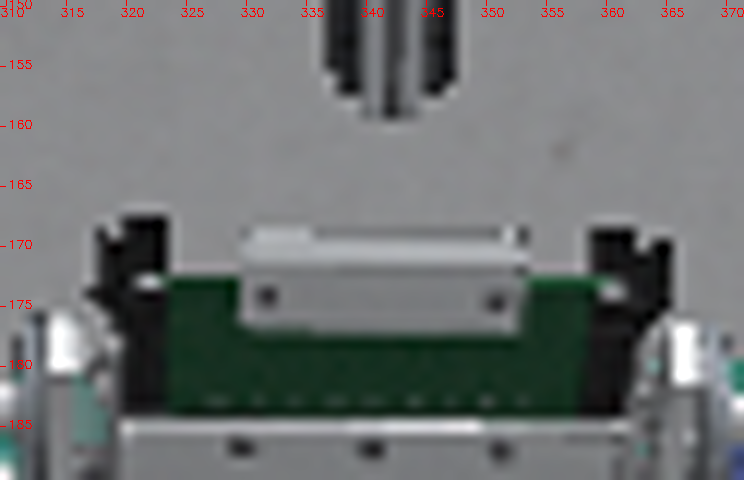

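Run:
```python
from h import *
s0=np.load("pics/side0.npy").astype(float).mean(2)
s=np.load("pics/s23.npy").astype(float).mean(2)
def edge(im,c,r0,r1,sign):  # subpixel location of strongest gradient
    g=np.diff(im[r0:r1,c])*sign;k=g.argmax()
    a=g[max(k-1,0):k+2].clip(0);return r0+max(k-1,0)+.5+(a*np.arange(len(a))).sum()/a.sum()
def fit(im,cols,r0,r1,sign,nm):
    y=np.array([edge(im,c,r0,r1,sign) for c in cols]);p=np.polyfit(cols,y,1);print(nm,'slope/40px',round(p[0]*40,2),'at341',round(np.polyval(p,341),2),'rms',round((y-np.polyval(p,cols)).std(),2))
fit(s0,np.arange(321,361),181,190,-1,'bp strip lower')
fit(s0,np.r_[312:330,350:368],214,223,-1,'base front')
fit(s0,np.arange(322,360),192,199,1,'bp bottom?')
for nm in ("s16","s17","s18","s22","s23"):
    im=np.load(f"pics/{nm}.npy").astype(float).mean(2)
    b={'s16':(463,0)}
    # board top edge columns both sides
    r={'s16':(155,166),'s17':(160,170),'s18':(160,170),'s22':(168,178),'s23':(168,178)}[nm]
    cols=np.r_[324:329,355:358]
    fit(im,cols,*r,-1,nm+' board top')
    r2={'s16':(160,170),'s17':(165,174),'s18':(165,174),'s22':(174,181),'s23':(174,181)}[nm]
    fit(im,np.arange(332,352),*r2,-1,nm+' bar bottom')
```

```text
bp strip lower slope/40px -0.02 at341 185.56 rms 0.11
base front slope/40px -0.17 at341 218.37 rms 1.28
bp bottom? slope/40px 1.22 at341 197.02 rms 0.59
s16 board top slope/40px 1.02 at341 161.25 rms 0.63
s16 bar bottom slope/40px 0.4 at341 165.77 rms 0.03
s17 board top slope/40px 0.14 at341 164.66 rms 0.02
s17 bar bottom slope/40px -0.0 at341 169.5 rms 0.0
s18 board top slope/40px 0.14 at341 164.65 rms 0.02
s18 bar bottom slope/40px -0.0 at341 169.5 rms 0.0
s22 board top slope/40px 0.22 at341 172.63 rms 0.04
s22 bar bottom slope/40px 0.59 at341 177.21 rms 0.09
s23 board top slope/40px 0.22 at341 172.62 rms 0.04
s23 bar bottom slope/40px 0.58 at341 177.21 rms 0.08
```

Run:
```python
from h import *
def load(n,k,x0,y0):
    a=cv2.imread(f"pics/{n}.png").astype(float).mean(2);h,w=a.shape[0]//k,a.shape[1]//k
    full=np.full((400,640),140.);full[y0:y0+h,x0:x0+w]=a[k//2::k,k//2::k][:h,:w];return full
def edge(im,c,r0,r1,sign):
    g=np.diff(im[r0:r1,c])*sign;k=g.argmax()
    a=g[max(k-1,0):k+2].clip(0);return r0+max(k-1,0)+.5+(a*np.arange(len(a))).sum()/a.sum()
def fit(im,cols,r0,r1,sign,nm):
    y=np.array([edge(im,c,r0,r1,sign) for c in cols]);p=np.polyfit(cols,y,1);print(nm,'slope/40px',round(p[0]*40,2),'at341',round(np.polyval(p,341),2),'rms',round((y-np.polyval(p,cols)).std(),2))
for n in("s20","s21","s22"):
    im=load(n,9,300,120)
    fit(im,np.r_[324:329,355:358],168,178,-1,n+' board top')
    fit(im,np.arange(332,352),173,181,-1,n+' bar bottom')
p=np.array([.5105,.157,.131]);a=np.array([-.055,-.47,.88]);
for d in(0,.001,.002,.006): print(d,S.proj(p-a*d))
```

```text
s20 board top slope/40px 1.27 at341 172.02 rms 0.03
s20 bar bottom slope/40px 0.47 at341 176.55 rms 0.06
s21 board top slope/40px 1.25 at341 173.04 rms 0.05
s21 bar bottom slope/40px 0.28 at341 177.52 rms 0.05
s22 board top slope/40px 0.22 at341 172.63 rms 0.04
s22 bar bottom slope/40px 2.57 at341 177.01 rms 0.73
0 [341.33265826 171.02282294]
0.001 [341.31548566 171.28332386]
0.002 [341.29833761 171.54345238]
0.006 [341.22998983 172.58025851]
```

servo_tool:
  rows:
    - [[-0.004, 0.001, -0.008], 0]
    - [[-0.004, 0.001, -0.008], 0]
    - [[-0.004, 0.001, -0.005], 0]
    - [[0, 0, 0], 0]

```text
time_s: 17.07
eef_pos: [0.4992, 0.1561, 0.1429]
tool_rot: [0.998, -0.062, 0.007, 0.008]
wrist_force: [-0.3, 0.9, 0.7]
gripper_width: -0.002
```

```bash
python3 st.py
```

```text
t 17.07 q [-0.5   0.7   0.16  1.98 -0.19  0.48 -0.33] p [0.4992 0.1561 0.1429] jaw -7.1 z [ 0.014 -0.016 -1.   ] F [-0.3  0.9  0.7] M [ 0.02  0.01 -0.03] w -0.2
```

servo_tool:
  rows:
    - [[0, 0.0005, -0.0015], 0]
    - [[0, 0.0005, -0.0015], 0]
    - [[0, 0.0005, -0.0015], 0]

```text
time_s: 17.32
eef_pos: [0.4993, 0.1576, 0.1381]
tool_rot: [0.998, -0.062, 0.007, 0.008]
wrist_force: [0.0, -0.9, -0.6]
gripper_width: -0.006
```

servo_tool:
  rows:
    - [[0, 0.0005, -0.0012], 0]
    - [[0, 0.0005, -0.0012], 0]

```text
time_s: 17.48
eef_pos: [0.4997, 0.1585, 0.1358]
tool_rot: [0.998, -0.062, 0.008, 0.008]
wrist_force: [-2.1, -1.3, 8.2]
gripper_width: -0.002
```

servo_tool:
  rows:
    - [[0, 0.0007, -0.0015], 0]
    - [[0, 0.0007, -0.0015], 0]

```text
time_s: 17.65
eef_pos: [0.5, 0.1591, 0.1343]
tool_rot: [0.998, -0.062, 0.008, 0.008]
wrist_force: [-4.0, -1.6, 16.4]
gripper_width: 0.001
```

servo_tool:
  rows:
    - [[0, 0.0009, -0.002], 0]
    - [[0, 0.0009, -0.002], 0]

```text
time_s: 17.82
eef_pos: [0.5, 0.1591, 0.1339]
tool_rot: [0.998, -0.064, 0.008, 0.008]
wrist_force: [-6.3, -1.7, 24.0]
gripper_width: -0.003
```

servo_tool:
  rows:
    - [[0, 0.001, -0.0022], 0]
    - [[0, 0.001, -0.0022], 0]

```text
time_s: 17.98
eef_pos: [0.4999, 0.1591, 0.134]
tool_rot: [0.998, -0.065, 0.009, 0.009]
wrist_force: [-5.1, -2.7, 22.5]
gripper_width: -0.001
```

```bash
python3 st.py
python3 - <<'E'
from h import *
s=get_image("side");np.save("pics/s24.npy",s);grid(s,310,372,150,190,12,"s24",5)
E
```

```text
t 17.98 q [-0.51  0.71  0.16  1.98 -0.19  0.45 -0.34] p [0.4999 0.1591 0.134 ] jaw -7.4 z [ 0.017 -0.018 -1.   ] F [-5.1 -2.7 22.5] M [-0.58  1.14 -0.01] w -0.1
```

View pics/s24.png

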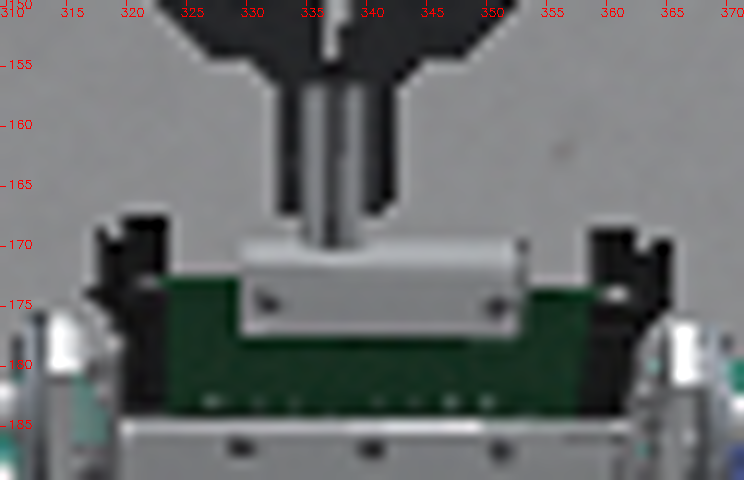

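servo_tool:
  rows:
    - [[0, -0.0003, 0.002], 0]
    - [[0, -0.001, 0.008], 0]
    - [[0, -0.002, 0.025], 0]
    - [[0, -0.01, 0.03], 0]
    - [[0, -0.03, 0.025], 0]
    - [[0, -0.038, 0], 0]
    - [[0, -0.038, 0], 0]
    - [[0, -0.038, 0], 0]
    - [[0, -0.02, 0], 0]
    - [[0, 0, 0], 0]

```text
time_s: 18.87
eef_pos: [0.502, -0.0227, 0.2339]
tool_rot: [0.998, -0.061, 0.015, 0.008]
wrist_force: [-0.2, -0.6, 0.1]
gripper_width: -0.001
```

```bash
python3 st.py
python3 - <<'E'
from h import *
s=get_image("side");np.save("pics/s25.npy",s);grid(s,310,372,150,190,12,"s25",5)
t=get_image("top");np.save("pics/t25.npy",t);cv2.imwrite("pics/t25f.png",t[:,:,::-1]);cv2.imwrite("pics/s25f.png",s[:,:,::-1])
a=np.load("pics/s23.npy").astype(int);d=np.abs(a-s).sum(2)[166:186,312:370];print((d>40).sum(),d.max())
grid(t,230,304,130,230,6,"t25",5)
E
```

```text
t 18.87 q [-0.18  0.52  0.18  1.96 -0.12  0.64 -0.04] p [ 0.502  -0.0227  0.2339] jaw -7.0 z [ 0.028 -0.017 -0.999] F [-0.2 -0.6  0.1] M [-0.01  0.03  0.01] w -0.1
81 272
```

View pics/s25f.png

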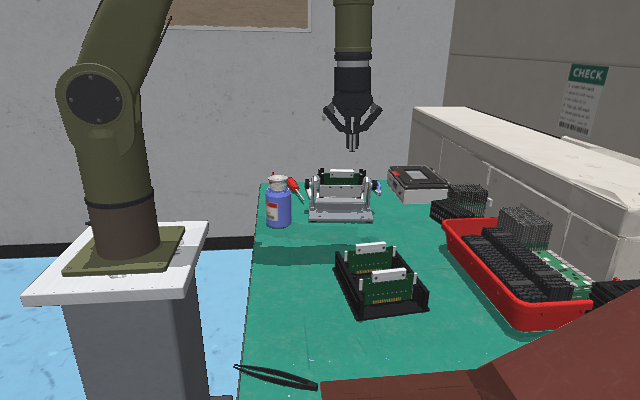

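View pics/t25f.png

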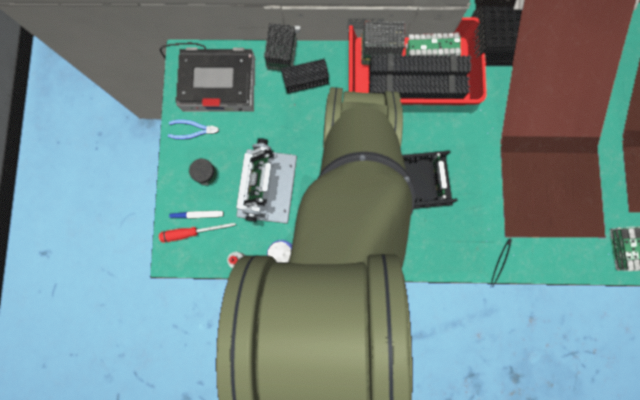

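View pics/t25.png

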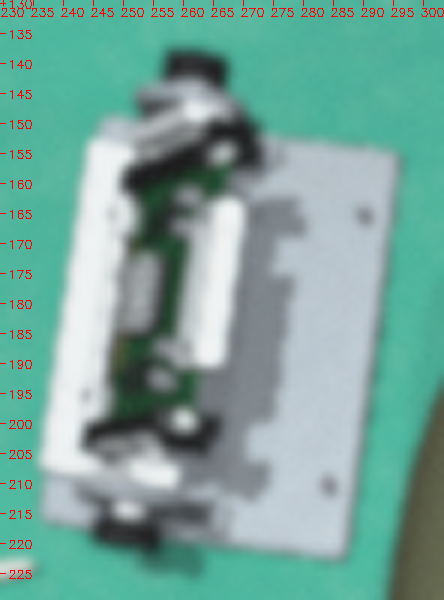

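Run:
```python
from h import *
def edge(im,c,r0,r1,sign):
    g=np.diff(im[r0:r1,c])*sign;k=g.argmax()
    a=g[max(k-1,0):k+2].clip(0);return r0+max(k-1,0)+.5+(a*np.arange(len(a))).sum()/a.sum()
def fit(im,cols,r0,r1,sign,nm):
    y=np.array([edge(im,c,r0,r1,sign) for c in cols]);p=np.polyfit(cols,y,1);print(nm,'slope/40px',round(p[0]*40,2),'at341',round(np.polyval(p,341),2))
for n in("s23","s24","s25"):
    im=np.load(f"pics/{n}.npy").astype(float).mean(2)
    fit(im,np.r_[324:329,355:358],168,178,-1,n+' board top');fit(im,np.arange(332,352),174,181,-1,n+' bar bottom')
```

```text
s23 board top slope/40px 0.22 at341 172.62
s23 bar bottom slope/40px 0.58 at341 177.21
s24 board top slope/40px 1.27 at341 173.05
s24 bar bottom slope/40px 0.29 at341 177.52
s25 board top slope/40px 0.13 at341 172.69
s25 bar bottom slope/40px 0.62 at341 177.21
```

View pics/s25.png

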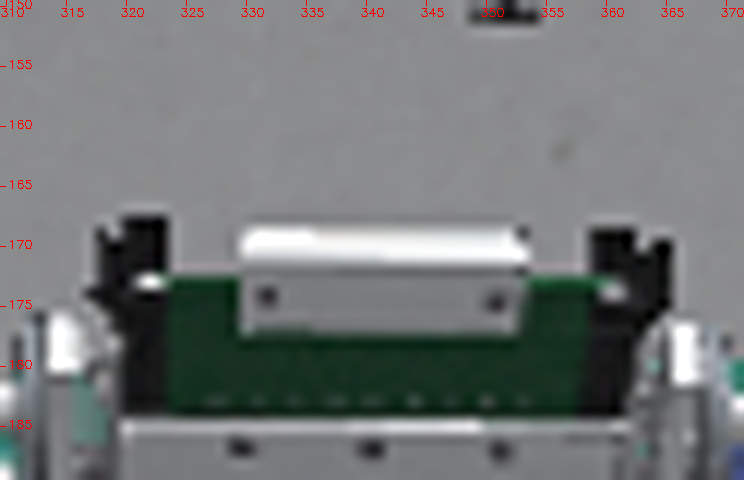

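```bash
python3 st.py; python3 -c "
from bench import *
print(job_done())"
```

```text
t 18.97 q [-0.18  0.52  0.18  1.96 -0.12  0.64 -0.05] p [ 0.5022 -0.0181  0.2335] jaw -6.7 z [ 0.028 -0.014 -1.   ] F [-0.5  1.   0.4] M [-0.01  0.06  0.01] w -0.2
the job is handed in; nothing more can be done
None
```

The tall card is in the leaning dock with its component side up, pressed to the hard seat and let go. I handed the job in at about 19 s.

**How it was done**
- I gripped the grip bar by its ends so the card could pivot, and lifted it straight out of the stand's middle slot.
- I set its lower edge in the dock mouth, leaned it to about 28°, and slid it past the spring catches.
- I let go, then pressed it down with closed fingers on top of the bar, twice, at points about 13 mm apart.

**Last checks**
- **Seating:** both presses stopped hard at the same height (TCP z 0.134 m), with a peak vertical force of about 24.5 N.
- **Catches:** after each press the card came back about 1.3–1.5 mm by image and stayed there, which is what a caught card should do. I could not see the catches themselves.
- **Orientation:** the top picture shows the heat sink facing up.
- **Other items:** both short cards are still in the stand. The jar and bottle look unmoved, though the arm partly hid the bottle in the last top picture.

**What disagreed:** the two edges I used to judge whether the card sits level gave different readings, 0.1 and 0.6 px over 40 px. That is at most about 2 mm from one side to the other, so a slight sideways tilt within the guide play is possible.

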